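# Pack the last seed cake flush and pin the lid on

### The job

Take the pressed seed cake off the sloping rack, put it in the empty bay of the wooden box and press all three cakes home so that none stands above the rim. Lift off, then feel along the tops with your fingertips, starting on the new cake, across the middle one and ending on the one at the other end, and finally set the green lid over the box's two dowels so that it lies fully down on the rim, and let go. Leave the dish and the ladle where they are.

Things in the scene. Friction and masses are not known exactly. Their poses are not given: they have to be found in the camera images.
- box: Fixed open wooden box for three seed cakes, 123 x 196 mm outside, 70 mm high (rim); origin at the centre of its underside, z up, y along its long side. Side walls 9 mm, end blocks 20.5 mm thick, floor 7.5 mm (62.5 mm deep). Cakes stand in a row along y: the end cake centred at y = -52.5 mm, the middle cake at y = -1.5 mm, then the empty bay at the +y end. All cakes are 100 (x) x 50 (y) x 60 mm tall.
- bay (a point): Centre of the mouth of the empty bay, at rim height (in the box's frame x = 0, y = 50.5 mm, z = 70 mm); axes as the box's. The bay is 105 mm along x by 54 mm along y. A cake that is home stands on the fully lowered lifting floor, its top 2.5 mm below the rim, its centre 32.5 mm below this point.
- lifter (a joint): Height in m of the empty bay's white lifting floor (a level plate, 100 x 50 mm) above its lowest position: at 0 its top is 62.5 mm below the rim, at 0.037 it is 25.5 mm below. It is stiff: it bears a cake's weight where it stands, and sinks to a hard stop at 0 under about 8 N pressed on the cake's middle.
- dowel_a (a point): Tip of one of the two upright steel dowels on the box's end blocks: 9 mm across, tapered over the top 4 mm, 15 mm above the rim, at x = 40, y = 87.75 mm in the box's frame.
- dowel_b (a point): Tip of the other dowel, at x = -40, y = -87.75 mm in the box's frame.
- mid_cake (a joint): Height in m by which the middle cake stands above its home position: 0 is home (top 2.5 mm below the rim), up to 0.010. It fits tightly, stays where it is, and moves down under about 8 N on its top, to a hard stop at 0.
- end_cake (a joint): The same for the cake at the box's -y end.
- new_cake_mid (a point): Centre of the loose tan seed cake with coloured seeds, a hard block of about 0.2 kg: 100 mm along its x, 50 along its y, 60 along its z (out of its upper face). At the start it lies on the rack, tilted 30 degrees: its upper face leans towards the robot, its low end (-x) rests on the lip. Its sides (50 mm apart) are free to grip.
- rack: Fixed plywood rack with a board sloping 30 degrees down towards its -x side and a lip at the low end, 14 mm above the board; about 110 mm (x) by 70 mm (y), 72 mm high at the back. Origin at the centre of its underside.
- lid_grip (a point): Centre of the handle of the loose green lid (about 0.3 kg). A flat plate 124 (x) x 200 (y) x 8 mm; the handle is a wooden bar on top, 16 mm wide in x, 80 long in y, 30 tall. This point is 23 mm above the plate's underside. Two through holes, 13 mm across, at (x, y) = (40, 87.75) and (-40, -87.75) mm from it, match the dowels; it fits turned by half a turn too.
- dish_mid (a point): Middle of the blue ceramic dish, 130 mm across, 35 mm high, standing on the pine plank behind the work (170 mm wide, 1160 long, top 87 mm up, fixed on two bricks). At the plank's ends, fixed, are an orange dispenser (172 mm high) and stacked clay pots (136 mm). Leave alone.
- ladle_mid (a point): Middle of the bowl of the aluminium ladle lying on the plank: bowl 76 mm across, 32 mm high, handle reaching 190 mm to its -y. Leave alone.
Mind the look-alikes: they are no part of the job. Of the things shaped like the part that bears lid_grip, the green one is meant.

How it is judged:
By the outcome, as a careful person would: the job done as asked, in the order asked, and still so for the second after the job is handed in, with the robot touching nothing.
It also fails if it takes over 72 s, if anything falls off the work surface, if the arm or the gripper's body presses on something with over 40 N, if the wrist force passes 120 N, or if a joint passes its speed limit or range.

### The arm

A 7-joint arm with a two-finger parallel gripper is mounted at the origin on the work surface. World frame = base frame: x ahead of the robot, y to its left, z up, the work surface at z = 0. Lengths are in m, angles in rad, forces in N, time in s.
With the tool pointing down it reaches from about 0.35 to 0.9 m from the base axis. Payload 19.9 kg.
Tool frame: the origin (TCP) lies on the mounting face of the last link; the fingertips stand 199 mm ahead of it and the grasp point (between the pads) lies 180 mm ahead of it; z points along the fingers, y is the direction in which the jaws open and shut (so a half turn about z gives the same grasp; the last joint's range is limited). The gripper opens to 94 mm and grips with 3 to 60 N. Pads are 16 mm wide; open, the fingers measure 119 mm over their backs; the gripper's body (75 mm by 177 mm) begins 78 mm behind the grasp point.
Start: joints at [-1.187, 0.417, -0.01, 1.614, 0.005, 1.111, -0.053], TCP at [0.258, 0.569, 0.405] pointing down, gripper open.
Joint ranges: [-2.81, 2.81], [-0.39, 2.02], [-1.27, 1.25], [0.06, 2.57], [-1.19, 4.33], [0.19, 2], [-2.82, 2.82]. Speed limits (rad/s): [1.89, 1.89, 2.39, 2.39, 3.01, 3.01, 3.01].

### API

Orientations are given as a unit quaternion [w, x, y, z].
In Python, from plant import readout, eyes, order gives the robot as it stands.
- The arm moves only by the tool play_rows, never from a script. Its argument "targets" is one flat list of numbers, 7 for each row, row after row: the shift along the tool's x, y, z in mm, then the turn, a rotation vector about the tool's x, y, z in degrees, then the closure, from -1 (fully open) to 1 (shut). A call has 1 to 10 rows; each row shifts and turns the commanded pose from where the row before left it, along the tool's axes as they then stand; what a row does not reach is not made up. A row lasts 1/12 s, in which the tool goes at most 41.7 mm and 7.16 degrees, less where a joint would pass 70% of its speed; a pose out of reach is approached as far as the arm can. A call with a gripper value outside its range is refused whole. The fingers move at their own pace and stop on an object; "newtons" is the grip in N (left out, the last holds). Time passes only in rows, so rows that do not move let the fingers close. It gives the time, the measured TCP pose, the force and the opening at its end, in the units of the state.
- readout.observe(): the state, without advancing time (a new reading comes with each control period).
- eyes.get_image(name): name is "scene" or "top" or "wrist"; returns the picture (420x560x3 uint8, blue, green, red); there is no depth.
- eyes.calibration(name): a dict with "fovy" (degrees; the focal length in pixels is half the picture's height over the tangent of half this angle, whatever the lens; pixels are square), "cx", "cy" (the principal point, pixels), "T" (4x4, takes a point from camera to world coordinates). Camera axes: x right, y down, z forward; pixel columns grow to the right and rows downward; lengths in m; the calibration is good to about 2 mm. A picture is of the moment at which its call begins: read the wrist's pose just before it. calibration takes no time and is no camera call; for the wrist camera it gives the pose at the moment of the call.
- order.hand_in(): hands the job in, once; it reports no verdict.
The state is a dict: "clock": time; "joints": joint angles; "qd": joint speeds; "joint_efforts": joint torques, N m; "position": TCP position; "tcp_rot": TCP orientation; "ft_force": force on the tool from outside, world axes, zero at the start; "wrist_torque": the same for the moment, N m; "finger_gap": finger opening in m.
Only numpy, scipy, OpenCV 4.12 (cv2) and the standard library are available. Lean on these libraries where they do the work, as an engineer would, in place of code of your own. Each camera call takes 0.05 s, during which the arm holds its last target.

## Working session

There is one attempt and no reset: what is moved stays moved. The work goes in short steps, Python scripts to look and compute and a tool call to move; the robot and the scene stay as the last step left them, time stands still between calls to the robot, and variables do not carry over. Pictures are saved under pics/ and viewed, and the job is handed in when it is done.

Besides the shell and the picture viewer there is one more tool, called after "Call:" as name(argument=value, ...) on one line, values as JSON. play_rows: Moves the arm, as the interface text tells. Its arguments: {"type":"object","properties":{"targets":{"type":"array","items":{"type":"number"}},"newtons":{"type":"number"}},"required":["targets"]}

```bash
ls; mkdir -p pics; python3 - <<'E'
from plant import readout, eyes, order
import cv2, numpy as np
s=readout.observe(); print(s)
for n in ["scene","top","wrist"]:
    c=eyes.calibration(n); print(n,c)
    cv2.imwrite(f"pics/{n}0.png",eyes.get_image(n))
E
```

```text
pics
{'clock': 0.0, 'joints': array([-1.18650811,  0.41796643, -0.01028366,  1.61419574,  0.00469304,
        1.11069053, -0.05300557]), 'qd': array([-0.00043679,  0.00179122,  0.00060025, -0.00059541, -0.00156262,
       -0.00197268, -0.00039552]), 'joint_efforts': array([-9.73611873e-05, -8.51233363e+01,  6.38861172e-01, -4.25991333e+01,
       -4.89072804e-02,  1.84845098e-02,  1.42823715e-04]), 'position': array([0.25809436, 0.56906423, 0.40402087]), 'tcp_rot': array([-8.44340348e-05,  2.11298312e-01,  9.77421425e-01, -6.12416315e-04]), 'ft_force': array([0.07770499, 0.82431415, 0.38979531]), 'wrist_torque': array([-0.00861785, -0.01390311, -0.00200609]), 'finger_gap': 0.09400282686094197}
scene {'fovy': 50.07043575645081, 'cx': 283.65044561411725, 'cy': 202.69560201548103, 'T': array([[-0.06873293,  0.62919192, -0.77420496,  1.43392843],
       [ 0.99746262,  0.05777077, -0.04160349, -0.05139331],
       [ 0.01854984, -0.77510004, -0.63156618,  0.82476216],
       [ 0.        ,  0.        ,  0.        ,  1.        ]])}
top {'fovy': 52.68140373091437, 'cx': 285.72222625810247, 'cy': 208.08619161691547, 'T': array([[ 0.02080503, -0.97221947,  0.23314472,  0.30403185],
       [-0.99976774, -0.01891976,  0.01031996, -0.10544331],
       [-0.00562222, -0.23330528, -0.97238729,  1.12922478],
       [ 0.        ,  0.        ,  0.        ,  1.        ]])}
wrist {'fovy': 66.83644600099663, 'cx': 286.647178392256, 'cy': 207.58143248105878, 'T': array([[ 0.41241084,  0.87823684,  0.2421102 ,  0.18864613],
       [ 0.91099622, -0.39705807, -0.11149344,  0.60029062],
       [-0.00178584,  0.26654257, -0.96382149,  0.38575596],
       [ 0.        ,  0.        ,  0.        ,  1.        ]])}
```

View pics/scene0.png

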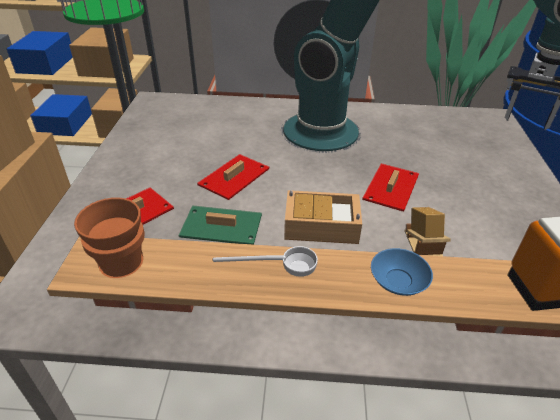

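View pics/top0.png

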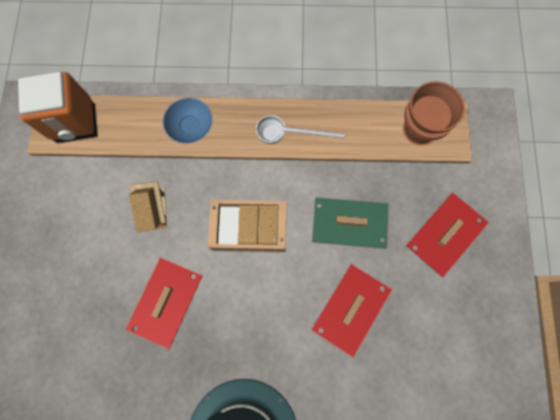

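View pics/wrist0.png

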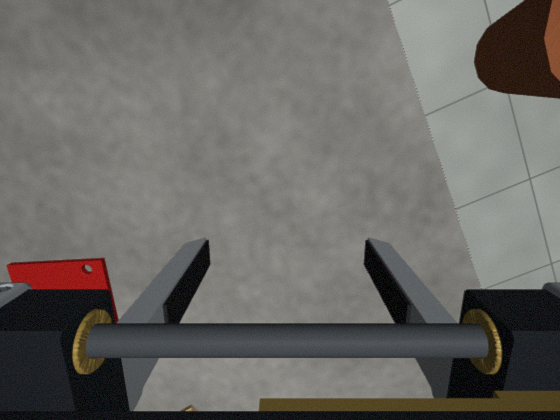

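Top view: green lid at (351,222), red look-alike lids at (165,302), (352,310) and (448,235). The box is at (248,225) with the white lifter on its left (+y). The cake on its rack is at (147,208); the other two cakes are in the box at (248,225) and (268,225). I want the green lid and the cake on the rack, and will check both in close crops.

```bash
python3 - <<'E'
import cv2
a=cv2.imread("pics/top0.png")
cv2.imwrite("pics/c_rack.png",cv2.resize(a[170:240,110:190],None,fx=8,fy=8,interpolation=cv2.INTER_CUBIC))
cv2.imwrite("pics/c_box.png",cv2.resize(a[190:260,200:300],None,fx=8,fy=8,interpolation=cv2.INTER_CUBIC))
cv2.imwrite("pics/c_lid.png",cv2.resize(a[190:255,305:400],None,fx=8,fy=8,interpolation=cv2.INTER_CUBIC))
s=cv2.imread("pics/scene0.png")
cv2.imwrite("pics/s_rack.png",cv2.resize(s[195:265,390:460],None,fx=8,fy=8,interpolation=cv2.INTER_CUBIC))
cv2.imwrite("pics/s_box.png",cv2.resize(s[180:250,275:375],None,fx=8,fy=8,interpolation=cv2.INTER_CUBIC))
E
```

```text
(no output)
```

View pics/c_rack.png

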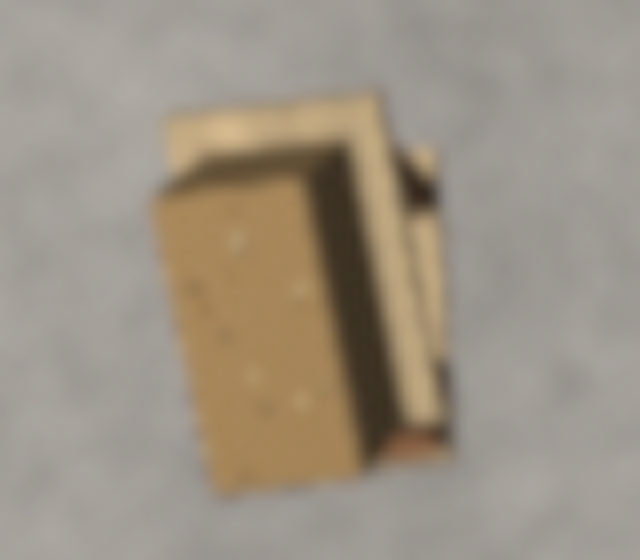

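View pics/c_box.png

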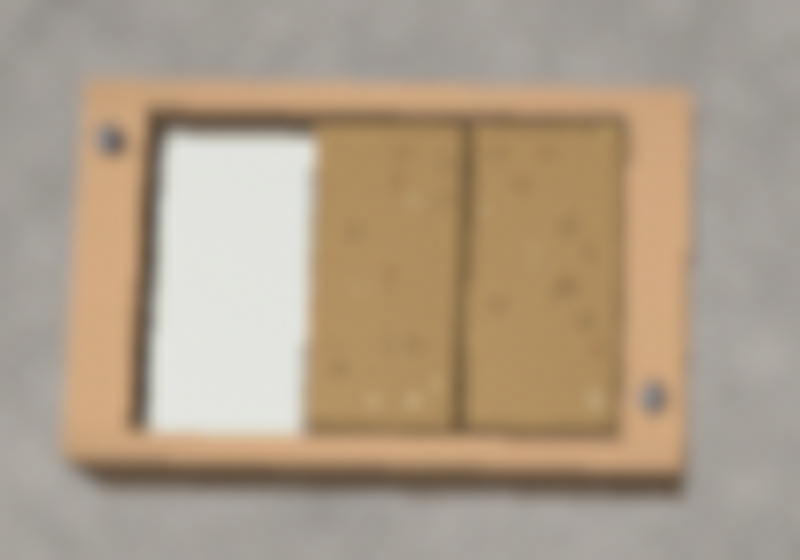

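View pics/c_lid.png

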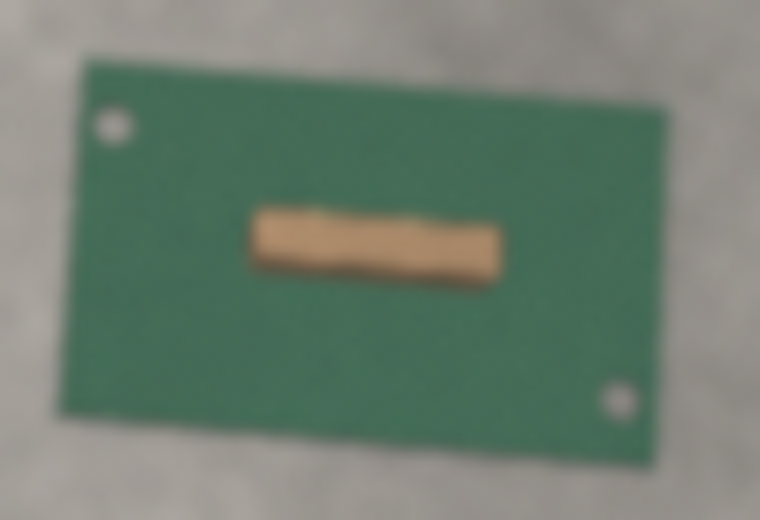

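View pics/s_rack.png

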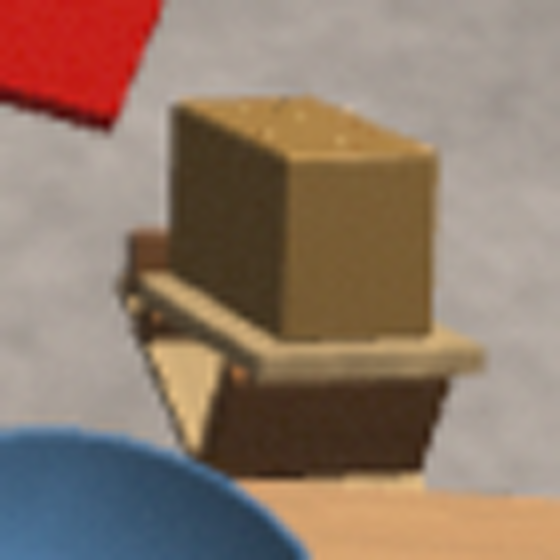

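View pics/s_box.png

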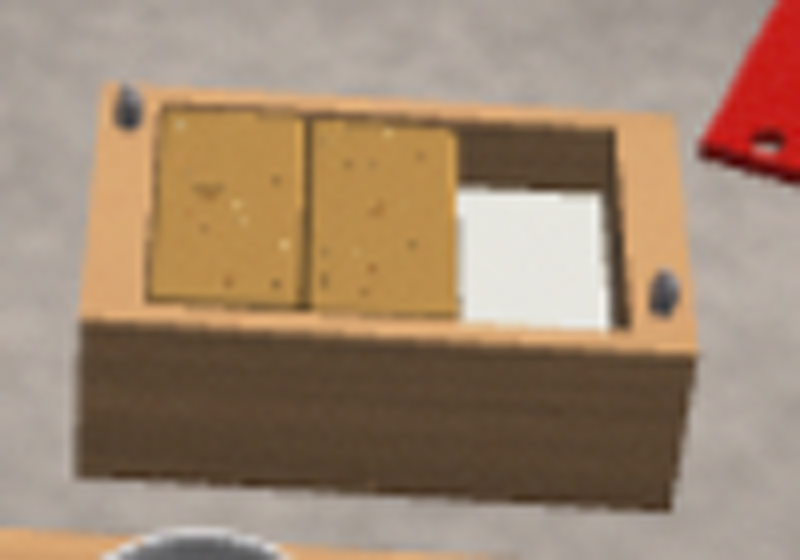

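```bash
cat > h.py <<'E'
import numpy as np, cv2
from scipy.optimize import least_squares
from scipy.spatial.transform import Rotation as R
def proj(c,P,shape=(420,560)):
    f=shape[0]/2/np.tan(np.radians(c["fovy"])/2)
    T=np.array(c["T"]); p=(np.atleast_2d(P)-T[:3,3])@T[:3,:3]
    return np.c_[c["cx"]+f*p[:,0]/p[:,2], c["cy"]+f*p[:,1]/p[:,2]]
def crop(pts,o,k=8.): return (np.array(pts,float)+.5)/k-.5+np.array(o)
def ray(c,uv,z):
    f=210/np.tan(np.radians(c["fovy"])/2); T=np.array(c["T"])
    d=T[:3,:3]@np.array([(uv[0]-c["cx"])/f,(uv[1]-c["cy"])/f,1]); 
    return T[:3,3]+d*(z-T[2,3])/d[2]
E
cat > fit.py <<'E'
from h import *
from plant import eyes
ct=eyes.calibration("top"); cs=eyes.calibration("scene")
def fit(name,obs,x0,pose):
    # obs list of (cal, P_local, uv)
    def res(x):
        Rm,t=pose(x); r=[]
        for c,P,uv in obs: r.append((proj(c,np.array(P)@Rm.T+t)-uv).ravel())
        return np.concatenate(r)
    s=least_squares(res,x0,loss='soft_l1'); r=res(s.x)
    print(name,np.round(s.x,4),"rms px",np.round(np.sqrt((r**2).mean()),2)); print(np.round(r.reshape(-1,2),1).tolist())
    return s.x
pl=lambda z:(lambda x:(R.from_euler('z',x[2]).as_matrix(),np.array([x[0],x[1],z])))
X,Y=.0615,.098
bt=(ct,[[X,Y,.07],[X,-Y,.07],[-X,Y,.07],[-X,-Y,.07],[.04,.08775,.083],[-.04,-.08775,.083]],crop([[88,80],[692,92],[65,455],[683,470],[108,138],[655,397]],(200,190)))
bs=(cs,[[-X,-Y,.07],[-X,Y,.07],[X,Y,.07],[X,-Y,.07],[X,-Y,0],[X,Y,0]],crop([[105,85],[678,118],[697,352],[82,322],[75,477],[670,510]],(275,180)))
for o in ([bt],[bs],[bt,bs]): fit("box",o,[.5,0,0],pl(0))
X,Y=.062,.1
lt=(ct,[[X,Y,.008],[X,-Y,.008],[-X,Y,.008],[-X,-Y,.008],[.04,.08775,.008],[-.04,-.08775,.008],[.008,.04,.038],[.008,-.04,.038],[-.008,-.04,.038],[-.008,.04,.038]],
 crop([[85,60],[668,105],[58,415],[653,467],[114,127],[619,401],[255,208],[500,225],[497,280],[252,265]],(305,190)))
fit("lid",[lt],[.5,-.2,0],pl(0))
a,b,h=.05,.025,.03
kt=(ct,[[a,b,h],[a,-b,h],[-a,-b,h],[-a,b,h]],crop([[155,205],[308,178],[372,468],[215,495]],(110,170)))
ks=(cs,[[a,-b,h],[a,b,h],[-a,-b,h],[-a,b,h],[a,-b,-h],[a,b,-h]],crop([[290,160],[437,152],[175,105],[310,95],[285,335],[432,335]],(390,195)))
def pc(x): return (R.from_euler('z',x[3])*R.from_euler('y',-np.pi/6)).as_matrix(),x[:3]
for o in ([kt],[ks],[kt,ks]): fit("cake",o,[.5,.2,.1,0],pc)
E
python3 fit.py
```

```text
box [ 0.5154  0.0027 -0.001 ] rms px 0.22
[[-0.1, -0.0], [0.3, -0.0], [-0.3, 0.4], [0.3, 0.1], [-0.0, -0.3], [-0.1, -0.1]]
box [0.5137 0.0037 0.0016] rms px 0.3
[[-0.2, -0.2], [-0.3, -0.4], [0.3, 0.3], [-0.2, -0.5], [0.1, 0.1], [0.3, 0.5]]
box [5.149e-01 3.200e-03 3.000e-04] rms px 0.35
[[-0.3, 0.2], [0.0, 0.1], [-0.5, 0.6], [0.2, 0.3], [-0.2, -0.1], [-0.3, -0.0], [-0.4, 0.0], [-0.5, -0.1], [0.1, 0.7], [-0.5, -0.2], [-0.2, 0.4], [0.1, 0.8]]
lid [ 0.5371 -0.2677 -0.0653] rms px 0.38
[[-0.5, -0.0], [-0.1, 0.3], [-0.4, 0.4], [0.4, 0.2], [-0.2, -0.3], [0.3, -0.1], [0.2, 0.1], [0.0, 0.5], [0.1, -0.4], [0.2, -1.1]]
cake [0.5598 0.2823 0.0257 0.1553] rms px 0.4
[[-0.4, -0.5], [-0.1, 0.4], [-0.1, 0.5], [0.6, -0.4]]
cake [0.494  0.2887 0.0218 0.1639] rms px 0.29
[[-0.2, -0.3], [0.1, -0.2], [-0.1, 0.1], [0.2, 0.5], [-0.0, 0.4], [0.1, -0.6]]
cake [0.55   0.2677 0.0685 0.1551] rms px 0.79
[[-1.3, -1.1], [-0.2, -0.3], [0.1, 1.2], [0.1, 0.5], [-0.8, -0.4], [0.7, -0.3], [-1.3, -0.5], [0.2, -0.0], [-0.8, 1.7], [0.6, 0.8]]
```

```bash
cat >> h.py <<'E'
from scipy.linalg import fractional_matrix_power, logm
def mk(Rm,t): T=np.eye(4); T[:3,:3]=Rm; T[:3,3]=t; return T
def cur(s=None):
    if s is None:
        from plant import readout; s=readout.observe()
    q=s["tcp_rot"]; return mk(R.from_quat([q[1],q[2],q[3],q[0]]).as_matrix(),s["position"])
def step(row):
    return mk(R.from_rotvec(np.radians(row[3:6])).as_matrix(),np.array(row[:3])/1000)
def plan(T0,T1,n,nd=1):
    "constant row repeated n times (screw), rounded; remaining error"
    D=np.linalg.inv(T0)@T1
    d=np.real(fractional_matrix_power(D,1/n))
    row=np.r_[d[:3,3]*1000,np.degrees(R.from_matrix(d[:3,:3]).as_rotvec())].round(nd)
    T=T0.copy(); path=[]
    for _ in range(n): T=T@step(row); path.append(T[:3,3].round(3).tolist())
    e=np.linalg.inv(T)@T1
    print("row x%d"%n,row.tolist(),"shift",np.linalg.norm(row[:3]).round(1),"turn",np.linalg.norm(row[3:]).round(2))
    print(" path",path[::max(1,n//4)],"end",path[-1]," err mm",(e[:3,3]*1000).round(1).tolist(),"deg",np.degrees(R.from_matrix(e[:3,:3]).as_rotvec()).round(2).tolist())
    return T
def cakeR(yaw): return (R.from_euler('z',yaw)*R.from_euler('y',-np.pi/6)).as_matrix()
def cakegrasp(c,yaw,d):
    C=cakeR(yaw); return mk(np.c_[-C[:,0],C[:,1],-C[:,2]],np.array(c)+C[:,2]*d)
def down(x,y,z,ang):
    "tool down, tool y at world angle ang (rad)"
    c,s=np.cos(ang),np.sin(ang); return mk(np.array([[-s,c,0],[c,s,0],[0,0,-1.]]),[x,y,z])
E
python3 - <<'E'
from h import *
from plant import eyes
ct=eyes.calibration("top")
for uv,z in [((120,98),.087),((120,155),.087),((400,100),.087),((400,158),.087),((188,121),.122),((270,129),.1),((343,135),.095)]: print(uv,ray(ct,uv,z).round(3))
T=cur(); print(T.round(3))
plan(T,cakegrasp([.55,.268,.0685],.155,.285),12)
E
```

```text
(120, 98) [0.851 0.36  0.087]
(120, 155) [0.688 0.341 0.087]
(400, 100) [ 0.859 -0.395  0.087]
(400, 158) [ 0.693 -0.388  0.087]
(188, 121) [0.771 0.161 0.122]
(270, 129) [ 0.762 -0.049  0.1  ]
(343, 135) [ 0.751 -0.24   0.095]
[[-0.911  0.413 -0.     0.258]
 [ 0.413  0.911 -0.001  0.569]
 [-0.    -0.001 -1.     0.404]
 [ 0.     0.     0.     1.   ]]
row x12 [-15.0, -25.3, 10.7, -0.7, -2.4, -2.7] shift 31.3 turn 3.68
 path [[0.261, 0.54, 0.393], [0.282, 0.453, 0.364], [0.318, 0.37, 0.34], [0.368, 0.293, 0.322]] end [0.408, 0.245, 0.316]  err mm [-0.8, 0.4, 0.7] deg [-0.26, -0.43, -0.05]
```

Call:
play_rows(targets=[-15, -25.3, 10.7, -0.7, -2.4, -2.7, -1, -15, -25.3, 10.7, -0.7, -2.4, -2.7, -1, -15, -25.3, 10.7, -0.7, -2.4, -2.7, -1, -15, -25.3, 10.7, -0.7, -2.4, -2.7, -1, -15, -25.3, 10.7, -0.7, -2.4, -2.7, -1, -15, -25.3, 10.7, -0.7, -2.4, -2.7, -1, -15, -25.3, 10.7, -0.7, -2.4, -2.7, -1, -15, -25.3, 10.7, -0.7, -2.4, -2.7, -1, -15, -25.3, 10.7, -0.7, -2.4, -2.7, -1, -15, -25.3, 10.7, -0.7, -2.4, -2.7, -1], newtons=20)

```text
clock: 0.98
position: [0.3682, 0.2916, 0.3223]
tcp_rot: [0.215, -0.027, 0.976, 0.015]
ft_force: [0.4, 0.9, -0.7]
finger_gap: 0.0945
```

Call:
play_rows(targets=[-15, -25.3, 10.7, -0.7, -2.4, -2.7, -1, -15, -25.3, 10.7, -0.7, -2.4, -2.7, -1, 0, 0, 0, 0, 0, 0, -1, 0, 0, 0, 0, 0, 0, -1])

```text
clock: 1.32
position: [0.4089, 0.2443, 0.3156]
tcp_rot: [0.255, -0.073, 0.964, 0.017]
ft_force: [0.2, 0.5, 0.3]
finger_gap: 0.0938
```

```bash
python3 - <<'E'
from h import *
from plant import eyes
c=eyes.calibration("wrist"); im=eyes.get_image("wrist"); cv2.imwrite("pics/w1.png",im)
print(cur().round(3))
C=cakeR(.155); a,b,h=.05,.025,.03
print(proj(c,np.array([[a,b,h],[a,-b,h],[-a,-b,h],[-a,b,h]])@C.T+[.55,.268,.0685]).round(0))
E
```

```text
[[-0.86  -0.15   0.488  0.408]
 [-0.132  0.989  0.072  0.245]
 [-0.493 -0.003 -0.87   0.316]
 [ 0.     0.     0.     1.   ]]
[[322. 281.]
 [261. 281.]
 [258. 159.]
 [326. 159.]]
```

View pics/w1.png

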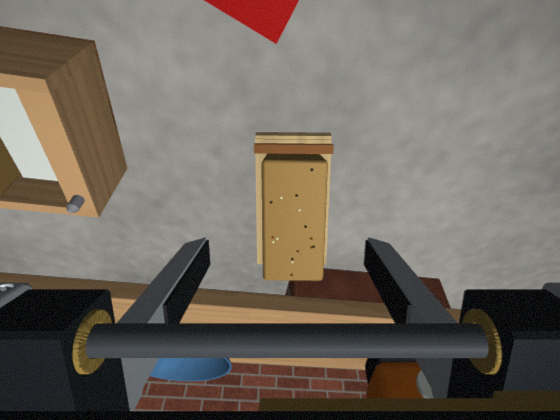

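The wrist view shows the cake between the open fingers: upper face corners near (262,157), (326,157), (323,280), (264,280), within 3 px of the prediction. Seeds confirm it is the loose cake. I'll zoom in to refine the fit.

```bash
python3 - <<'E'
import cv2
a=cv2.imread("pics/w1.png")
cv2.imwrite("pics/w1c.png",cv2.resize(a[145:295,245:345],None,fx=4,fy=4,interpolation=cv2.INTER_CUBIC))
cv2.imwrite("pics/w1b.png",cv2.resize(a[20:225,0:140],None,fx=4,fy=2.9,interpolation=cv2.INTER_CUBIC)[:590])
E
```

```text
(no output)
```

View pics/w1c.png

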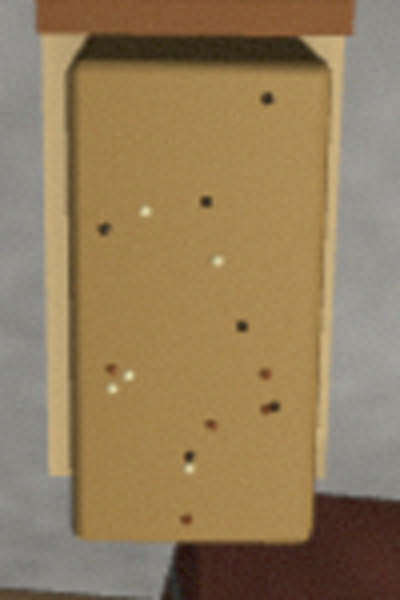

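```bash
cat > fit2.py <<'E'
from h import *
from plant import eyes
import fit as F
cw=eyes.calibration("wrist")
a,b,h=.05,.025,.03
kw=(cw,[[-a,-b,h],[-a,b,h],[a,b,h],[a,-b,h]],crop([[67,62],[332,64],[313,543],[75,541]],(245,145),4.))
print('---')
x0=[.55,.268,.0685,.155]
F.fit("w",[kw],x0,F.pc); F.fit("wt",[kw,F.kt],x0,F.pc); F.fit("ws",[kw,F.ks],x0,F.pc); x=F.fit("all",[kw,kw,F.kt,F.ks],x0,F.pc)
E
python3 fit2.py | sed -n '/---/,$p'
```

```text
---
w [0.5529 0.2715 0.0651 0.1471] rms px 0.09
[[0.1, 0.0], [-0.1, -0.1], [0.0, -0.1], [-0.1, 0.1]]
wt [0.5526 0.2713 0.0652 0.1475] rms px 0.86
[[-0.2, -0.2], [-0.3, -0.3], [-0.1, -0.2], [-0.3, 0.0], [-2.0, -1.9], [-1.0, -1.0], [-0.9, 0.5], [-0.9, -0.4]]
ws [0.5501 0.2707 0.0677 0.1447] rms px 0.97
[[-0.6, -1.1], [0.3, -1.1], [0.0, 0.8], [-1.0, 0.8], [0.2, -0.1], [1.8, 0.1], [0.0, -0.2], [1.5, 0.4], [0.1, 2.0], [1.6, 1.2]]
all [0.5509 0.2709 0.0669 0.146 ] rms px 1.0
[[-0.5, -0.8], [0.1, -0.8], [0.0, 0.5], [-0.7, 0.6], [-0.5, -0.8], [0.1, -0.8], [0.0, 0.5], [-0.7, 0.6], [-2.2, -1.4], [-1.1, -0.5], [-1.1, 1.1], [-1.1, 0.1], [0.3, 0.3], [1.9, 0.6], [0.0, 0.2], [1.5, 0.8], [0.2, 2.5], [1.7, 1.7]]
```

```bash
python3 - <<'E'
from h import *
T=cur()
T=plan(T,cakegrasp([.5518,.2712,.066],.147,.244),3)
plan(T,cakegrasp([.5518,.2712,.066],.147,.204),3)
E
```

```text
row x3 [-0.5, 1.5, 15.0, -0.0, -0.1, 0.1] shift 15.1 turn 0.14
 path [[0.416, 0.248, 0.303], [0.423, 0.251, 0.29], [0.431, 0.253, 0.277]] end [0.431, 0.253, 0.277]  err mm [-0.1, 0.0, 0.1] deg [-0.03, -0.14, -0.03]
row x3 [-0.0, 0.0, 13.4, -0.0, -0.0, -0.0] shift 13.4 turn 0.0
 path [[0.438, 0.254, 0.266], [0.444, 0.255, 0.254], [0.451, 0.256, 0.243]] end [0.451, 0.256, 0.243]  err mm [-0.2, 0.0, -0.1] deg [-0.03, -0.14, -0.03]
```

Call:
play_rows(targets=[-0.5, 1.5, 15, 0, -0.1, 0.1, -1, -0.5, 1.5, 15, 0, -0.1, 0.1, -1, -0.5, 1.5, 15, 0, -0.1, 0.1, -1, 0, 0, 13.4, 0, 0, 0, -1, 0, 0, 13.4, 0, 0, 0, -1, 0, 0, 13.4, 0, 0, 0, -1, 0, 0, 0, 0, 0, 0, -1, 0, 0, 0, 0, 0, 0, 1, 0, 0, 0, 0, 0, 0, 1, 0, 0, 0, 0, 0, 0, 1], newtons=20)

```text
clock: 2.2
position: [0.4505, 0.2567, 0.2434]
tcp_rot: [0.257, -0.071, 0.963, 0.019]
ft_force: [0.6, 0.8, 0.4]
finger_gap: 0.0775
```

Call:
play_rows(targets=[0, 0, 0, 0, 0, 0, 1, 0, 0, 0, 0, 0, 0, 1, 0, 0, 0, 0, 0, 0, 1, 0, 0, 0, 0, 0, 0, 1])

```text
clock: 2.53
position: [0.4507, 0.2565, 0.2428]
tcp_rot: [0.257, -0.071, 0.964, 0.019]
ft_force: [0.7, -2.8, 1.5]
finger_gap: 0.0507
```

```bash
python3 - <<'E'
from h import *
from plant import eyes,readout
s=readout.observe(); print(s["finger_gap"],s["ft_force"],cur().round(4))
im=eyes.get_image("wrist"); cv2.imwrite("pics/w2.png",im)
E
```

```text
0.05074496431475909 [ 0.70384609 -2.84807998  1.49601691] [[-8.575e-01 -1.470e-01  4.931e-01  4.507e-01]
 [-1.274e-01  9.891e-01  7.320e-02  2.565e-01]
 [-4.985e-01 -1.000e-04 -8.669e-01  2.428e-01]
 [ 0.000e+00  0.000e+00  0.000e+00  1.000e+00]]
```

View pics/w2.png

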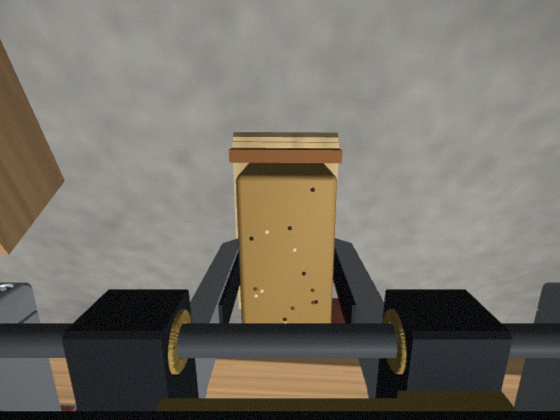

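Call:
play_rows(targets=[0, 0, 0, 0, 0, 0, 1, 0, 0, -6, 0, 0, 0, 1, 0, 0, -14, 0, 0, 0, 1, 0, 0, -20, 0, 0, 0, 1, 0, 0, -20, 0, 0, 0, 1, 0, 0, -20, 0, 0, 0, 1, 0, 0, -15, 0, 0, 0, 1, 0, 0, 0, 0, 0, 0, 1], newtons=35)

```text
clock: 3.25
position: [0.4032, 0.2494, 0.3273]
tcp_rot: [0.258, -0.071, 0.963, 0.02]
ft_force: [0.0, 0.9, -0.4]
finger_gap: 0.0495
```

```bash
python3 - <<'E'
from h import *
T=cur(); print(T[:3,3])
plan(T,down(.5149,.0537,.36,np.pi/2),14)
E
```

```text
[0.40315967 0.24943977 0.32732665]
row x14 [-7.3, -14.5, -0.5, 0.2, 2.1, 0.6] shift 16.2 turn 2.19
 path [[0.411, 0.236, 0.331], [0.436, 0.195, 0.342], [0.46, 0.154, 0.35], [0.483, 0.111, 0.357], [0.506, 0.069, 0.361]] end [0.513, 0.054, 0.362]  err mm [-1.5, -0.4, 1.6] deg [-0.39, 0.59, -0.26]
```

Call:
play_rows(targets=[-7.3, -14.5, -0.5, 0.2, 2.1, 0.6, 1, -7.3, -14.5, -0.5, 0.2, 2.1, 0.6, 1, -7.3, -14.5, -0.5, 0.2, 2.1, 0.6, 1, -7.3, -14.5, -0.5, 0.2, 2.1, 0.6, 1, -7.3, -14.5, -0.5, 0.2, 2.1, 0.6, 1, -7.3, -14.5, -0.5, 0.2, 2.1, 0.6, 1, -7.3, -14.5, -0.5, 0.2, 2.1, 0.6, 1, -7.3, -14.5, -0.5, 0.2, 2.1, 0.6, 1, -7.3, -14.5, -0.5, 0.2, 2.1, 0.6, 1, -7.3, -14.5, -0.5, 0.2, 2.1, 0.6, 1])

```text
clock: 4.08
position: [0.4846, 0.1105, 0.3538]
tcp_rot: [0.076, -0.018, 0.997, 0.002]
ft_force: [-0.1, 0.0, -2.3]
finger_gap: 0.0496
```

Call:
play_rows(targets=[-7.3, -14.5, -0.5, 0.2, 2.1, 0.6, 1, -7.3, -14.5, -0.5, 0.2, 2.1, 0.6, 1, -7.3, -14.5, -0.5, 0.2, 2.1, 0.6, 1, -8.8, -14.9, 1, -0.2, 2.7, 0.3, 1, 0, 0, 0, 0, 0, 0, 1, 0, 0, 0, 0, 0, 0, 1])

```text
clock: 4.58
position: [0.5161, 0.053, 0.357]
tcp_rot: [-0.002, 0.001, 1.0, -0.001]
ft_force: [-0.2, 0.1, -2.1]
finger_gap: 0.0495
```

```bash
python3 - <<'E'
from h import *
from plant import eyes,readout
s=readout.observe(); print(s["finger_gap"],s["ft_force"],s["joints"].round(2),cur().round(4))
for n in ["wrist","top","scene"]: cv2.imwrite(f"pics/{n}3.png",eyes.get_image(n))
a=cv2.imread("pics/top3.png");cv2.imwrite("pics/top3c.png",cv2.resize(a[180:260,190:300],None,fx=6,fy=6,interpolation=cv2.INTER_CUBIC))
a=cv2.imread("pics/scene3.png");cv2.imwrite("pics/scene3c.png",cv2.resize(a[120:250,260:390],None,fx=4.5,fy=4.5,interpolation=cv2.INTER_CUBIC))
E
```

```text
0.049531401188564424 [-0.19701156  0.05286911 -2.11262985] [-0.17  0.28  0.    1.92  0.    0.94  1.41] [[-1.      0.0016 -0.003   0.5161]
 [ 0.0017  1.     -0.0029  0.053 ]
 [ 0.003  -0.0029 -1.      0.357 ]
 [ 0.      0.      0.      1.    ]]
```

View pics/wrist3.png

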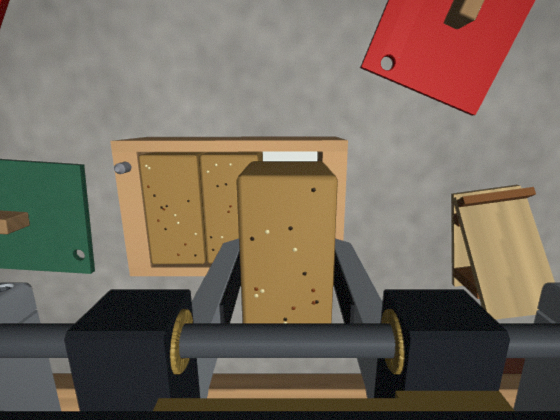

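View pics/scene3c.png

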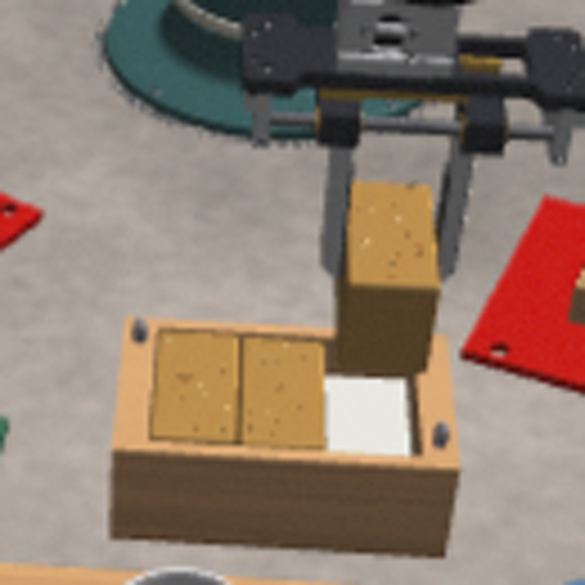

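```bash
python3 - <<'E'
import cv2
a=cv2.imread("pics/wrist3.png")
cv2.imwrite("pics/w3a.png",cv2.resize(a[130:285,105:255],None,fx=5,fy=3.87,interpolation=cv2.INTER_CUBIC))
cv2.imwrite("pics/w3b.png",cv2.resize(a[130:250,230:360],None,fx=5,fy=5,interpolation=cv2.INTER_CUBIC))
E
```

```text
(no output)
```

View pics/w3a.png

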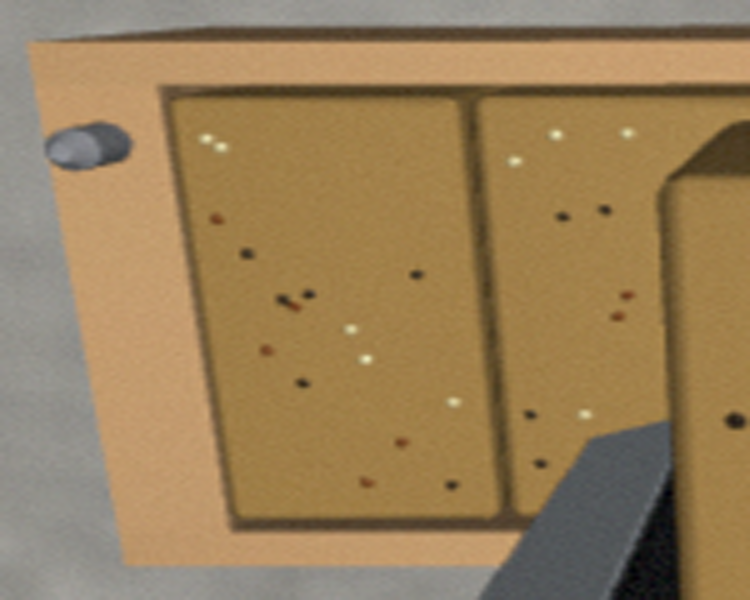

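View pics/w3b.png

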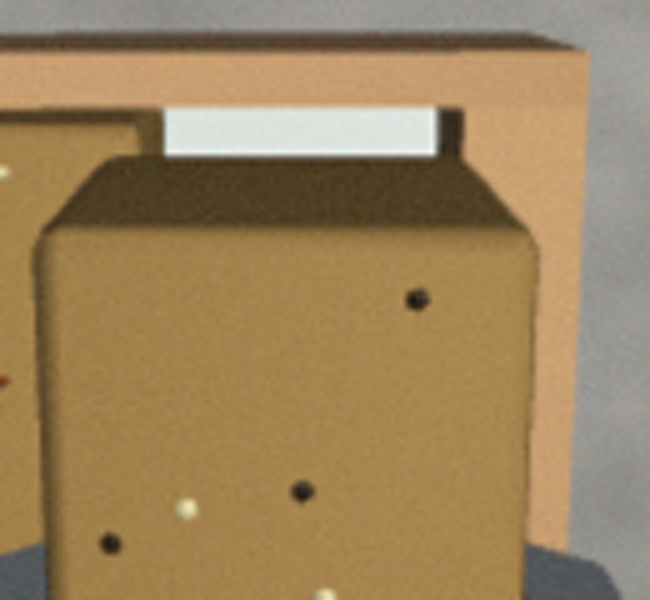

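```bash
cat > fit3.py <<'E'
from h import *
from plant import eyes
import fit as F
print('---')
cw=eyes.calibration("wrist")
def cr(p,o,kx,ky): p=np.array(p,float); return np.c_[(p[:,0]+.5)/kx-.5+o[0],(p[:,1]+.5)/ky-.5+o[1]]
X,Y=.0615,.098
uv=np.r_[cr([[29,42],[124,566],[160,87],[232,530]],(105,130),5,3.87),cr([[589,50],[464,107]],(230,130),5,5)]
P=[[-X,-Y,.07],[X,-Y,.07],[-.0525,-.0775,.07],[.0525,-.0775,.07],[-X,Y,.07],[-.0525,.0775,.07]]
b=F.fit("boxw",[(cw,P,uv)],[.515,.003,0],F.pl(0))
F.fit("box free z",[(cw,P,uv)],[.515,.003,0,0],lambda x:(R.from_euler('z',x[2]).as_matrix(),np.array([x[0],x[1],x[3]])))
F.fit("boxall",[(cw,P,uv),F.bt,F.bs],[.515,.003,0],F.pl(0))
a,bb,h=.05,.025,.03
uv=cr([[37,232],[538,232],[462,155],[115,155]],(230,130),5,5)
K=[[-a,-bb,h],[-a,bb,h],[-a,bb,-h],[-a,-bb,-h]]
F.fit("cake",[(cw,K,uv)],[.515,.053,.15],lambda x:(np.eye(3),x))
F.fit("cake yaw",[(cw,K,uv)],[.515,.053,.15,0],lambda x:(R.from_euler('z',x[3]).as_matrix(),x[:3]))
F.fit("cake y,p",[(cw,K,uv)],[.515,.053,.15,0,0],lambda x:(R.from_euler('zy',x[3:]).as_matrix(),x[:3]))
E
python3 fit3.py | sed -n '/---/,$p'
```

```text
---
boxw [0.5166 0.0048 0.0053] rms px 0.53
[[0.3, 0.3], [1.0, -0.7], [0.1, -0.4], [0.2, -0.2], [-0.8, 0.4], [-0.8, 0.1]]
box free z [0.5164 0.0052 0.0051 0.0015] rms px 0.29
[[-0.2, 0.1], [0.6, -0.2], [-0.2, -0.6], [-0.1, 0.2], [0.1, 0.3], [-0.1, 0.0]]
boxall [0.5164 0.0045 0.004 ] rms px 0.62
[[-0.0, -0.1], [0.5, -1.0], [-0.2, -0.8], [-0.3, -0.5], [-1.1, 0.3], [-1.1, -0.0], [-0.9, -0.3], [-0.5, -0.6], [-0.9, 0.2], [-0.2, -0.5], [-0.8, -0.6], [-0.7, -0.7], [-0.0, 0.4], [-0.1, 0.2], [0.7, 1.0], [0.0, 0.3], [0.4, 0.9], [0.7, 1.1]]
cake [0.5158 0.0533 0.1507] rms px 0.96
[[0.4, -0.4], [-0.4, -0.2], [1.7, 0.5], [-1.8, 0.4]]
cake yaw [0.5158 0.0534 0.1507 0.0024] rms px 0.96
[[0.4, -0.3], [-0.4, -0.3], [1.7, 0.4], [-1.8, 0.4]]
cake y,p [0.5158 0.0534 0.1501 0.0024 0.0073] rms px 0.92
[[0.5, -0.0], [-0.5, -0.0], [1.7, 0.0], [-1.8, 0.0]]
```

```bash
python3 - <<'E'
from h import *
T=cur()
plan(T,down(.5161+.0004,.053+.002,.32,np.pi/2+.004),3)
E
```

```text
row x3 [-0.4, 0.2, 12.5, -0.0, -0.0, -0.1] shift 12.5 turn 0.1
 path [[0.516, 0.055, 0.345], [0.516, 0.055, 0.333], [0.517, 0.055, 0.32]] end [0.517, 0.055, 0.32]  err mm [0.0, 0.1, 0.1] deg [-0.13, -0.13, 0.14]
```

```bash
python3 - <<'E'
from h import *
from plant import eyes,readout
for i in range(3): print(readout.observe()["position"], eyes.calibration("wrist")["T"][:3,3])
c=eyes.calibration("wrist"); im=eyes.get_image("wrist"); cv2.imwrite("pics/w4.png",im); print(c["T"][:3,3],readout.observe()["position"])
E
```

```text
[0.51541565 0.05441564 0.3575862 ] [0.43903141 0.05354428 0.33943529]
[0.51541565 0.05441564 0.3575862 ] [0.43903141 0.05354428 0.33943529]
[0.51541565 0.05441564 0.3575862 ] [0.43903141 0.05354428 0.33943529]
[0.43903141 0.05354428 0.33943529] [0.51541417 0.05448605 0.35775953]
```

```bash
python3 - <<'E'
import cv2,numpy as np
a=cv2.cvtColor(cv2.imread("pics/wrist3.png"),6).astype(np.float32);b=cv2.cvtColor(cv2.imread("pics/w4.png"),6).astype(np.float32)
print(cv2.phaseCorrelate(a[140:270,110:230],b[140:270,110:230]))
print(cv2.phaseCorrelate(a[170:320,250:330],b[170:320,250:330]))
E
```

```text
((-1.2029637975305292, 0.5202302237105982), 0.9904130135053469)
((-0.017601900621755817, -0.07128700783695763), 1.0233692407608033)
```

```bash
python3 - <<'E'
from h import *
plan(cur(),down(.5163,.0553,.32,np.pi/2+.004),3)
E
```

```text
row x3 [-0.3, 0.3, 12.6, -0.0, -0.0, -0.0] shift 12.6 turn 0.0
 path [[0.516, 0.055, 0.345], [0.516, 0.055, 0.333], [0.516, 0.055, 0.32]] end [0.516, 0.055, 0.32]  err mm [-0.1, -0.0, -0.0] deg [-0.13, -0.12, -0.15]
```

Call:
play_rows(targets=[-0.3, 0.3, 12.6, 0, 0, 0, 1, -0.3, 0.3, 12.6, 0, 0, 0, 1, -0.3, 0.3, 12.6, -0.1, -0.1, -0.1, 1, 0, 0, 0, 0, 0, 0, 1, 0, 0, 0, 0, 0, 0, 1, 0, 0, 0, 0, 0, 0, 1])

```text
clock: 5.28
position: [0.5167, 0.0549, 0.3209]
tcp_rot: [0.0, -0.001, 1.0, -0.0]
ft_force: [-0.1, -0.8, -2.5]
finger_gap: 0.0499
```

```bash
python3 - <<'E'
from h import *
from plant import eyes,readout
import json
c=eyes.calibration("wrist"); im=eyes.get_image("wrist"); cv2.imwrite("pics/w5.png",im); print(c["T"][:3,3],cur().round(4))
c["T"]=c["T"].tolist(); json.dump(c,open("w5.json","w"))
cv2.imwrite("pics/w5a.png",cv2.resize(im[120:290,70:230],None,fx=4.8,fy=3.5,interpolation=cv2.INTER_CUBIC))
cv2.imwrite("pics/w5b.png",cv2.resize(im[120:240,230:370],None,fx=5,fy=5,interpolation=cv2.INTER_CUBIC))
E
```

```text
[0.44029877 0.05393867 0.30251258] [[-1.000e+00 -2.300e-03  6.000e-04  5.167e-01]
 [-2.300e-03  1.000e+00 -2.000e-04  5.480e-02]
 [-6.000e-04 -2.000e-04 -1.000e+00  3.210e-01]
 [ 0.000e+00  0.000e+00  0.000e+00  1.000e+00]]
```

View pics/w5.png

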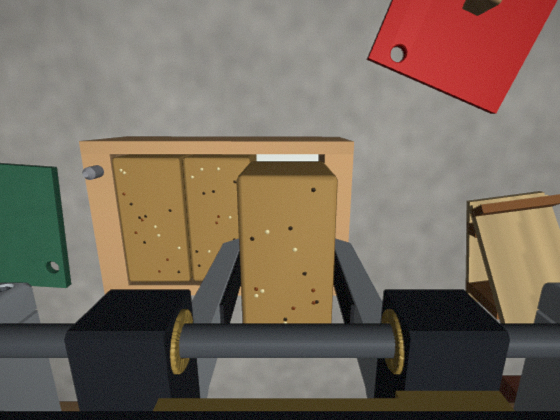

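View pics/w5a.png

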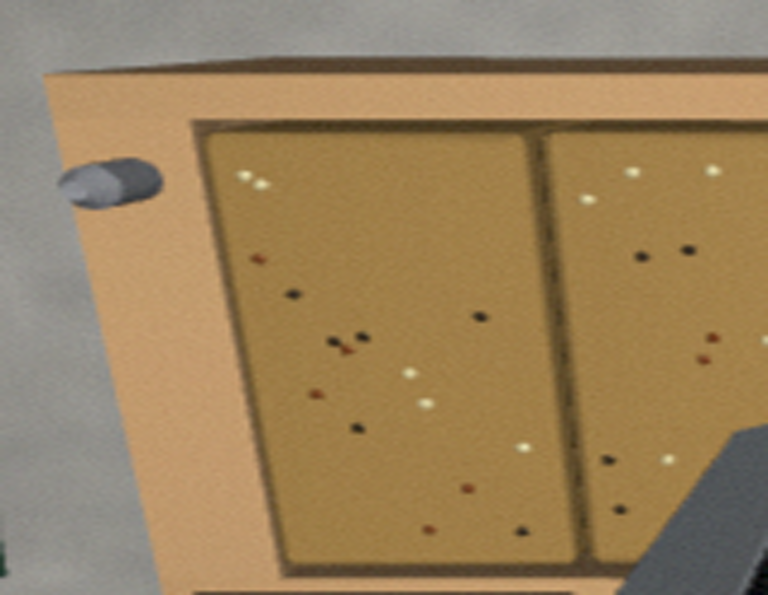

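View pics/w5b.png

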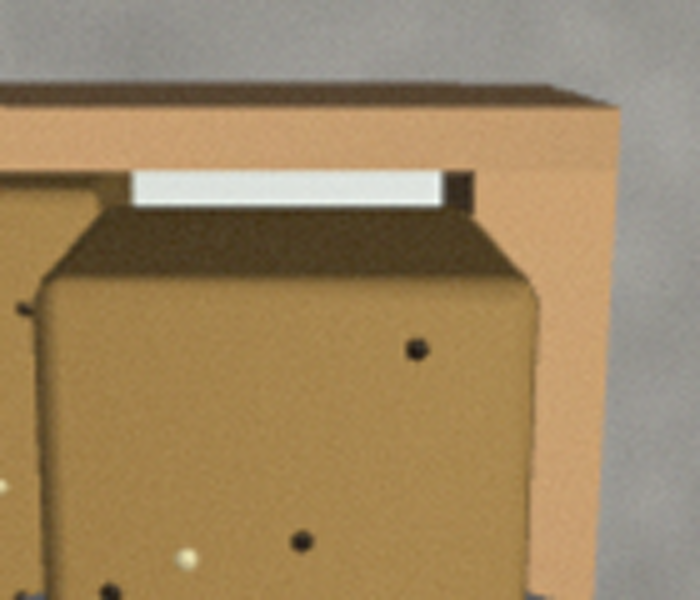

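```bash
cat > fit5.py <<'E'
from h import *
import json, fit as F
print('---')
cw=json.load(open("w5.json"))
def cr(p,o,kx,ky): p=np.array(p,float); return np.c_[(p[:,0]+.5)/kx-.5+o[0],(p[:,1]+.5)/ky-.5+o[1]]
X,Y=.0615,.098
uv=np.r_[cr([[45,75],[192,122],[284,577]],(70,120),4.8,3.5),cr([[620,106],[474,171]],(230,120),5,5)]
P=[[-X,-Y,.07],[-.0525,-.0775,.07],[.0525,-.0775,.07],[-X,Y,.07],[-.0525,.0775,.07]]
F.fit("boxw",[(cw,P,uv)],[.515,.003,0],F.pl(0))
b=F.fit("box free z",[(cw,P,uv)],[.515,.003,0,0],lambda x:(R.from_euler('z',x[2]).as_matrix(),np.array([x[0],x[1],x[3]])))
a,bb,h=.05,.025,.03
uv=cr([[36,282],[539,282],[470,207],[112,207]],(230,120),5,5)
K=[[-a,-bb,h],[-a,bb,h],[-a,bb,-h],[-a,-bb,-h]]
c=F.fit("cake",[(cw,K,uv)],[.515,.053,.115],lambda x:(np.eye(3),x))
F.fit("cake y,p",[(cw,K,uv)],[.515,.053,.15,0,0],lambda x:(R.from_euler('zy',x[3:]).as_matrix(),x[:3]))
# lifter height: plate left/right edges at wall-occlusion row
f=210/np.tan(np.radians(cw["fovy"])/2)
print("px per m ->", "plate width px",(443-131)/5,"depth of 50mm:",f*.05/((443-131)/5))
E
python3 fit5.py | sed -n '/---/,$p'
```

```text
---
boxw [0.5168 0.0034 0.0042] rms px 0.43
[[0.5, 0.2], [0.3, -0.6], [0.4, -0.2], [-0.8, 0.2], [-0.6, -0.1]]
box free z [0.5167 0.0037 0.0042 0.001 ] rms px 0.22
[[0.0, 0.2], [-0.0, -0.6], [0.2, 0.3], [-0.1, 0.2], [-0.0, -0.1]]
cake [0.5175 0.0542 0.1148] rms px 0.56
[[0.6, -0.2], [-0.1, 0.2], [0.3, 0.1], [-1.4, -0.1]]
cake y,p [ 5.175e-01  5.430e-02  1.149e-01  3.300e-03 -5.000e-04] rms px 0.55
[[0.6, -0.0], [-0.1, -0.0], [0.3, 0.0], [-1.4, 0.0]]
px per m -> plate width px 62.4 depth of 50mm: 0.2550171576634824
```

Call:
play_rows(targets=[0.5, 0, 7, 0, 0, 0, 1, 0.2, -0.1, 7, 0, 0, 0, 1, 0, 0, 6, 0, 0, 0, 1, 0, 0, 6, 0, 0, 0, 1, 0, 0, 0, 0, 0, 0, 1, 0, 0, 0, 0, 0, 0, 1])

```text
clock: 5.83
position: [0.5158, 0.0544, 0.2937]
tcp_rot: [-0.001, -0.001, 1.0, -0.0]
ft_force: [-0.3, 0.5, -0.5]
finger_gap: 0.0497
```

```bash
python3 - <<'E'
from h import *
from plant import eyes,readout
s=readout.observe(); print(s["ft_force"],s["wrist_torque"],s["position"])
im=eyes.get_image("wrist"); cv2.imwrite("pics/w6.png",im[100:300,70:370].repeat(2,0).repeat(2,1))
E
```

```text
[-0.2904512   0.46768372 -0.53068804] [ 0.1055622  -0.0150809   0.00154976] [0.51578865 0.05443674 0.29370354]
```

View pics/w6.png

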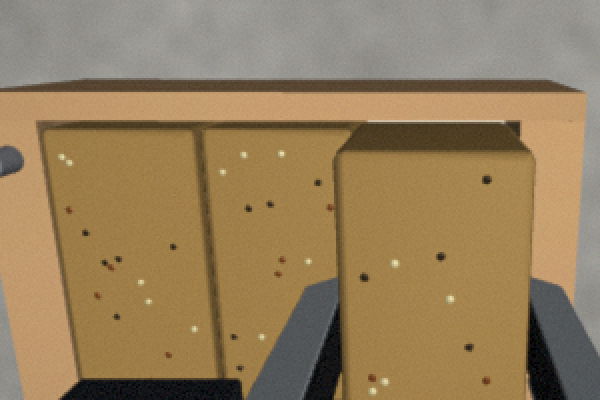

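The cake is now about 11 mm into the bay, with a gap visible all round and no side force. Lowering on in small steps.

Call:
play_rows(targets=[0, 0, 3, 0, 0, 0, 1, 0, 0, 3, 0, 0, 0, 1, 0, 0, 3, 0, 0, 0, 1, 0, 0, 0, 0, 0, 0, 1])

```text
clock: 6.22
position: [0.5157, 0.0544, 0.2846]
tcp_rot: [-0.001, -0.001, 1.0, -0.0]
ft_force: [0.0, -0.4, -1.8]
finger_gap: 0.0496
```

Call:
play_rows(targets=[0, 0, 1.5, 0, 0, 0, 1, 0, 0, 0, 0, 0, 0, 1])

```text
clock: 6.38
position: [0.5158, 0.0545, 0.2835]
tcp_rot: [-0.0, -0.001, 1.0, -0.0]
ft_force: [0.7, 0.3, -1.8]
finger_gap: 0.0498
```

Call:
play_rows(targets=[0, 0, 1.5, 0, 0, 0, 1, 0, 0, 0, 0, 0, 0, 1])

```text
clock: 6.55
position: [0.5158, 0.0545, 0.282]
tcp_rot: [-0.0, -0.001, 1.0, -0.0]
ft_force: [-0.0, -0.1, -1.5]
finger_gap: 0.05
```

Call:
play_rows(targets=[0, 0, 1.2, 0, 0, 0, 1, 0, 0, 0, 0, 0, 0, 1])

```text
clock: 6.72
position: [0.5158, 0.0545, 0.2808]
tcp_rot: [-0.0, -0.001, 1.0, -0.0]
ft_force: [-0.4, -0.2, -1.7]
finger_gap: 0.05
```

Call:
play_rows(targets=[0, 0, 1, 0, 0, 0, 1, 0, 0, 0, 0, 0, 0, 1])

```text
clock: 6.88
position: [0.5158, 0.0545, 0.2798]
tcp_rot: [-0.0, -0.001, 1.0, -0.0]
ft_force: [0.4, 0.7, -1.6]
finger_gap: 0.05
```

Call:
play_rows(targets=[0, 0, 1, 0, 0, 0, 1, 0, 0, 0, 0, 0, 0, 1])

```text
clock: 7.05
position: [0.5158, 0.0545, 0.2788]
tcp_rot: [-0.0, -0.001, 1.0, -0.0]
ft_force: [0.2, 0.0, -1.1]
finger_gap: 0.05
```

Call:
play_rows(targets=[0, 0, 1, 0, 0, 0, 1, 0, 0, 0, 0, 0, 0, 1])

```text
clock: 7.22
position: [0.5158, 0.0545, 0.2778]
tcp_rot: [-0.0, -0.001, 1.0, -0.0]
ft_force: [-0.3, 0.1, -2.1]
finger_gap: 0.0499
```

Call:
play_rows(targets=[0, 0, 0, 0, 0, 0, 0.1, 0, 0, 0, 0, 0, 0, -0.2, 0, 0, 0, 0, 0, 0, -0.4, 0, 0, 0, 0, 0, 0, -0.4, 0, 0, 0, 0, 0, 0, -0.4, 0, 0, -15, 0, 0, 0, -0.4, 0, 0, -30, 0, 0, 0, -0.4, 0, 0, -35, 0, 0, 0, -0.4, 0, 0, -10, 0, 0, 0, -0.4, 0, 0, 0, 0, 0, 0, -0.4])

```text
clock: 8.05
position: [0.5165, 0.0546, 0.3709]
tcp_rot: [0.002, -0.001, 1.0, 0.0]
ft_force: [-0.5, 0.2, -0.1]
finger_gap: 0.0656
```

```bash
python3 - <<'E'
from h import *
from plant import eyes,readout
import json
c=eyes.calibration("wrist"); im=eyes.get_image("wrist"); cv2.imwrite("pics/w7.png",im); 
s=readout.observe(); print(s["ft_force"],s["finger_gap"],cur().round(4))
c["T"]=c["T"].tolist(); json.dump(c,open("w7.json","w"))
im=eyes.get_image("scene"); cv2.imwrite("pics/s7c.png",cv2.resize(im[150:250,270:370],None,fx=6,fy=6,interpolation=cv2.INTER_CUBIC))
E
```

```text
[ 0.02037104 -0.71372641 -0.269528  ] 0.06552192382174837 [[-1.000e+00 -2.100e-03  2.000e-03  5.161e-01]
 [-2.100e-03  1.000e+00  1.000e-04  5.450e-02]
 [-2.000e-03  1.000e-04 -1.000e+00  3.690e-01]
 [ 0.000e+00  0.000e+00  0.000e+00  1.000e+00]]
```

View pics/w7.png

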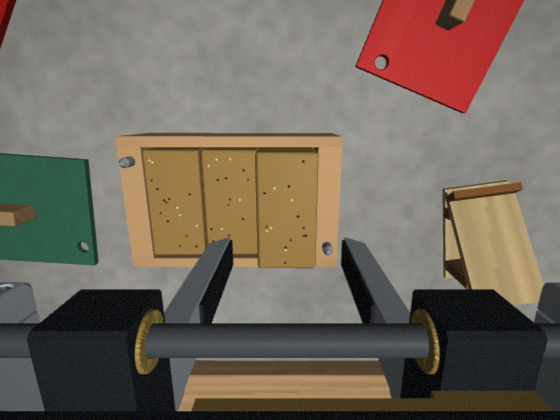

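View pics/s7c.png

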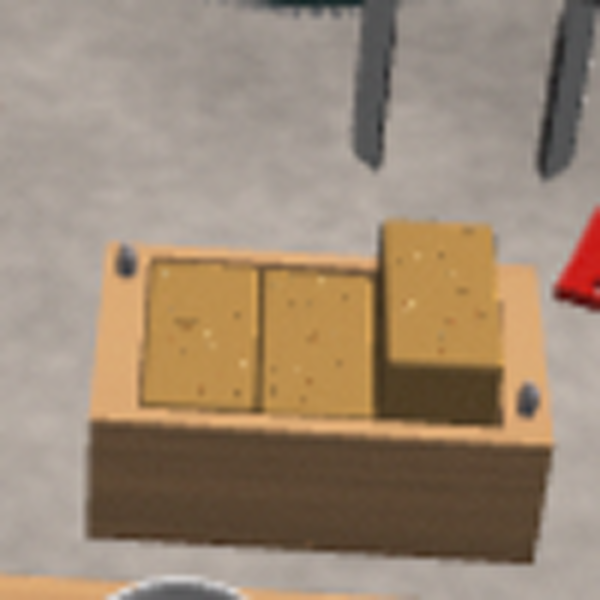

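The cake stands in the bay about 35 mm proud of the rim. Next I close the fingers and press it down.

Call:
play_rows(targets=[0, 0, 10, 0, 0, 0, 1, 0, 0, 15, 0, 0, 0, 1, 0, 0, 12, 0, 0, 0, 1, 0, 0, 8, 0, 0, 0, 1, 0, 0, 6, 0, 0, 0, 1, 0, 0, 0, 0, 0, 0, 1, 0, 0, 0, 0, 0, 0, 1, 0, 0, 0, 0, 0, 0, 1], newtons=30)

```text
clock: 8.82
position: [0.516, 0.0545, 0.3172]
tcp_rot: [-0.0, -0.001, 1.0, -0.0]
ft_force: [0.3, -0.2, 1.1]
finger_gap: 0.0158
```

Call:
play_rows(targets=[0, 0, 5, 0, 0, 0, 1, 0, 0, 4, 0, 0, 0, 1, 0, 0, 4, 0, 0, 0, 1, 0, 0, 4, 0, 0, 0, 1])

```text
clock: 9.15
position: [0.5159, 0.0545, 0.2996]
tcp_rot: [-0.0, -0.001, 1.0, -0.0]
ft_force: [-1.4, 0.1, 5.5]
finger_gap: 0.0003
```

Contact came at about 0.302, as expected. Continuing the press.

Call:
play_rows(targets=[0, 0, 3, 0, 0, 0, 1, 0, 0, 3, 0, 0, 0, 1, 0, 0, 3, 0, 0, 0, 1, 0, 0, 3, 0, 0, 0, 1])

```text
clock: 9.48
position: [0.5159, 0.0545, 0.2879]
tcp_rot: [-0.0, -0.001, 1.0, -0.0]
ft_force: [-0.9, 0.2, 6.0]
finger_gap: 0.0009
```

Call:
play_rows(targets=[0, 0, 3, 0, 0, 0, 1, 0, 0, 3, 0, 0, 0, 1, 0, 0, 3, 0, 0, 0, 1, 0, 0, 3, 0, 0, 0, 1])

```text
clock: 9.82
position: [0.5159, 0.0545, 0.2759]
tcp_rot: [-0.0, -0.001, 1.0, -0.0]
ft_force: [-2.1, -0.6, 5.7]
finger_gap: 0.0003
```

Call:
play_rows(targets=[0, 0, 2.5, 0, 0, 0, 1, 0, 0, 2.5, 0, 0, 0, 1, 0, 0, 2, 0, 0, 0, 1])

```text
clock: 10.07
position: [0.5159, 0.0545, 0.2688]
tcp_rot: [-0.0, -0.001, 1.0, -0.0]
ft_force: [-0.8, 0.3, 6.2]
finger_gap: 0.0003
```

Call:
play_rows(targets=[0, 0, 1, 0, 0, 0, 1, 0, 0, 0, 0, 0, 0, 1])

```text
clock: 10.23
position: [0.5158, 0.0545, 0.2677]
tcp_rot: [-0.0, -0.001, 1.0, -0.0]
ft_force: [0.4, -0.2, -0.7]
finger_gap: 0.0003
```

Call:
play_rows(targets=[0, 0, 0.7, 0, 0, 0, 1, 0, 0, 0, 0, 0, 0, 1])

```text
clock: 10.4
position: [0.5158, 0.0545, 0.2672]
tcp_rot: [-0.0, -0.001, 1.0, -0.0]
ft_force: [-0.9, -0.3, 1.1]
finger_gap: 0.0006
```

Call:
play_rows(targets=[0, 0, 0.7, 0, 0, 0, 1, 0, 0, 0, 0, 0, 0, 1])

```text
clock: 10.57
position: [0.5159, 0.0545, 0.2669]
tcp_rot: [-0.0, -0.001, 1.0, -0.0]
ft_force: [-2.3, 0.1, 9.5]
finger_gap: 0.0002
```

Call:
play_rows(targets=[0, 0, 0.5, 0, 0, 0, 1, 0, 0, 0, 0, 0, 0, 1])

```text
clock: 10.73
position: [0.516, 0.0545, 0.2668]
tcp_rot: [0.0, -0.001, 1.0, -0.0]
ft_force: [-4.3, -0.3, 17.6]
finger_gap: 0.0006
```

Call:
play_rows(targets=[0, 0, 0.5, 0, 0, 0, 1, 0, 0, 0, 0, 0, 0, 1])

```text
clock: 10.9
position: [0.5161, 0.0545, 0.2667]
tcp_rot: [0.0, -0.001, 1.0, -0.0]
ft_force: [-7.5, -1.3, 26.3]
finger_gap: 0.0006
```

New cake is home: hard stop at TCP z = 0.2667 under 26 N, so its top is at 0.0677 against 0.0675 expected. Now the middle cake.

Call:
play_rows(targets=[0, 0, -10, 0, 0, 0, 1, 0, 0, -12, 0, 0, 0, 1, 0, -20, 0, 0, 0, 0, 1, 0, -20, 0, 0, 0, 0, 1, 0, -12, 0, 0, 0, 0, 1, 0, 0, 8, 0, 0, 0, 1, 0, 0, 2, 0, 0, 0, 1, 0, 0, 0, 0, 0, 0, 1])

```text
clock: 11.57
position: [0.5157, 0.0032, 0.2768]
tcp_rot: [-0.001, -0.001, 1.0, -0.0]
ft_force: [-0.0, 0.5, -0.2]
finger_gap: 0.0006
```

Call:
play_rows(targets=[0, 0, 2, 0, 0, 0, 1, 0, 0, 2, 0, 0, 0, 1])

```text
clock: 11.73
position: [0.516, 0.0033, 0.2735]
tcp_rot: [-0.0, -0.002, 1.0, -0.0]
ft_force: [-1.1, -0.1, -0.6]
finger_gap: 0.0005
```

Call:
play_rows(targets=[0, 0, 2, 0, 0, 0, 1, 0, 0, 2, 0, 0, 0, 1])

```text
clock: 11.9
position: [0.516, 0.0028, 0.2694]
tcp_rot: [-0.0, -0.001, 1.0, -0.0]
ft_force: [-0.1, -0.5, 0.6]
finger_gap: 0.0004
```

Call:
play_rows(targets=[0, 0, 1, 0, 0, 0, 1, 0, 0, 0, 0, 0, 0, 1])

```text
clock: 12.07
position: [0.5159, 0.0026, 0.2684]
tcp_rot: [-0.0, -0.001, 1.0, -0.0]
ft_force: [-0.5, -0.4, -0.1]
finger_gap: 0.0006
```

Call:
play_rows(targets=[0, 0, 1, 0, 0, 0, 1, 0, 0, 0, 0, 0, 0, 1])

```text
clock: 12.23
position: [0.516, 0.0025, 0.2676]
tcp_rot: [-0.0, -0.001, 1.0, -0.0]
ft_force: [-0.3, 0.7, 0.4]
finger_gap: 0.0003
```

Call:
play_rows(targets=[0, 0, 0.8, 0, 0, 0, 1, 0, 0, 0, 0, 0, 0, 1])

```text
clock: 12.4
position: [0.516, 0.0025, 0.267]
tcp_rot: [-0.0, -0.001, 1.0, -0.0]
ft_force: [-1.5, 1.0, 5.6]
finger_gap: 0.0006
```

Call:
play_rows(targets=[0, 0, 0.6, 0, 0, 0, 1, 0, 0, 0, 0, 0, 0, 1])

```text
clock: 12.57
position: [0.516, 0.0025, 0.2668]
tcp_rot: [-0.0, -0.001, 1.0, -0.0]
ft_force: [-6.3, 1.3, 17.3]
finger_gap: 0.0003
```

Call:
play_rows(targets=[0, 0, -10, 0, 0, 0, 1, 0, 0, -10, 0, 0, 0, 1, 0, -20, 0, 0, 0, 0, 1, 0, -20, 0, 0, 0, 0, 1, 0, -11, 0, 0, 0, 0, 1, 0, 0, 8, 0, 0, 0, 1, 0, 0, 2, 0, 0, 0, 1, 0, 0, 0, 0, 0, 0, 1])

```text
clock: 13.23
position: [0.5159, -0.0477, 0.2755]
tcp_rot: [-0.001, -0.001, 1.0, 0.0]
ft_force: [0.1, -0.2, -0.2]
finger_gap: 0.0005
```

Call:
play_rows(targets=[0, 0, 2, 0, 0, 0, 1, 0, 0, 2, 0, 0, 0, 1])

```text
clock: 13.4
position: [0.5161, -0.0477, 0.2721]
tcp_rot: [-0.0, -0.002, 1.0, -0.0]
ft_force: [-0.3, 0.2, -0.5]
finger_gap: 0.0004
```

Call:
play_rows(targets=[0, 0, 2, 0, 0, 0, 1, 0, 0, 1.5, 0, 0, 0, 1])

```text
clock: 13.57
position: [0.5161, -0.048, 0.2686]
tcp_rot: [-0.0, -0.001, 1.0, -0.0]
ft_force: [-0.7, 1.7, 5.0]
finger_gap: 0.0004
```

Call:
play_rows(targets=[0, 0, 1, 0, 0, 0, 1, 0, 0, 0, 0, 0, 0, 1])

```text
clock: 13.73
position: [0.5161, -0.0482, 0.2676]
tcp_rot: [-0.0, -0.001, 1.0, -0.0]
ft_force: [-0.4, -0.1, -0.1]
finger_gap: 0.0004
```

Call:
play_rows(targets=[0, 0, 0.8, 0, 0, 0, 1, 0, 0, 0, 0, 0, 0, 1])

```text
clock: 13.9
position: [0.5161, -0.0483, 0.267]
tcp_rot: [-0.0, -0.001, 1.0, -0.0]
ft_force: [-1.1, 2.6, 4.7]
finger_gap: 0.0006
```

Call:
play_rows(targets=[0, 0, 0.6, 0, 0, 0, 1, 0, 0, 0, 0, 0, 0, 1])

```text
clock: 14.07
position: [0.5162, -0.0484, 0.2669]
tcp_rot: [-0.0, -0.001, 1.0, -0.0]
ft_force: [-4.1, 3.0, 14.0]
finger_gap: 0.0006
```

Call:
play_rows(targets=[0, 0, 0.5, 0, 0, 0, 1, 0, 0, 0, 0, 0, 0, 1])

```text
clock: 14.23
position: [0.5162, -0.0484, 0.2668]
tcp_rot: [-0.0, -0.001, 1.0, -0.0]
ft_force: [-7.8, 3.0, 23.5]
finger_gap: 0.0007
```

Call:
play_rows(targets=[0, 0, -12, 0, 0, 0, 1, 0, 0, -30, 0, 0, 0, 1, 0, 0, -20, 0, 0, 0, 1, 0, 30, 0, 0, 0, 0, 1, 0, 40, 0, 0, 0, 0, 1, 0, 33, 0, 0, 0, 0, 1, 0, 0, 0, 0, 0, 0, 1])

```text
clock: 14.82
position: [0.5155, 0.0605, 0.3279]
tcp_rot: [-0.0, -0.004, 1.0, 0.001]
ft_force: [-0.3, 0.8, -0.5]
finger_gap: 0.0004
```

```bash
python3 - <<'E'
from h import *
from plant import eyes,readout
print(cur()[:3,3],readout.observe()["ft_force"])
cv2.imwrite("pics/w8.png",eyes.get_image("wrist"))
im=eyes.get_image("scene"); cv2.imwrite("pics/s8c.png",cv2.resize(im[150:250,270:370],None,fx=6,fy=6,interpolation=cv2.INTER_CUBIC))
E
```

```text
[0.51547656 0.0604657  0.32785492] [-0.32037422  0.82833253 -0.4576034 ]
```

View pics/s8c.png

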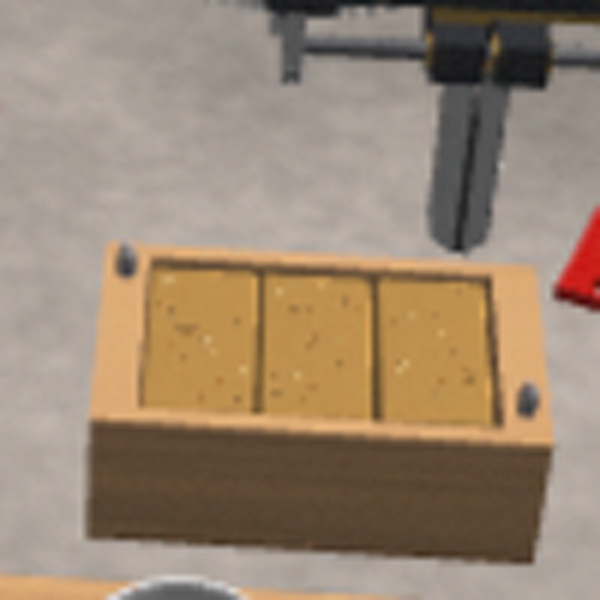

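View pics/w8.png

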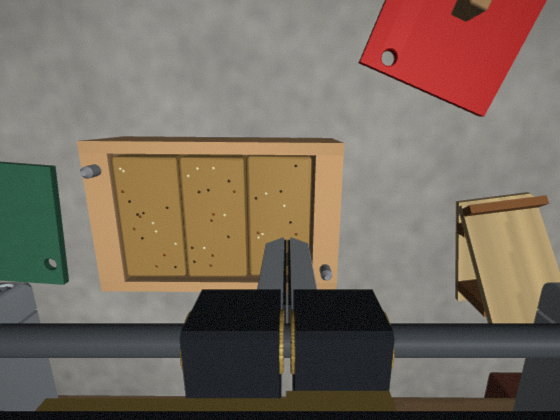

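All three cakes now lie level just below the rim. Next, the feel: touching down lightly on the new cake.

Call:
play_rows(targets=[0, 0, 20, 0, 0, 0, 1, 0, 0, 22, 0, 0, 0, 1, 0, 0, 12, 0, 0, 0, 1, 0, 0, 3, 0, 0, 0, 1, 0, 0, 0, 0, 0, 0, 1, 0, 0, 0, 0, 0, 0, 1])

```text
clock: 15.42
position: [0.5161, 0.0538, 0.2713]
tcp_rot: [-0.0, -0.001, 1.0, -0.0]
ft_force: [0.7, -0.4, 0.9]
finger_gap: 0.0005
```

Call:
play_rows(targets=[0, 0, 1.5, 0, 0, 0, 1, 0, 0, 1, 0, 0, 0, 1, 0, 0, 0, 0, 0, 0, 1])

```text
clock: 15.67
position: [0.5159, 0.0544, 0.2686]
tcp_rot: [0.0, -0.001, 1.0, -0.0]
ft_force: [0.8, -0.4, 0.4]
finger_gap: 0.0005
```

Call:
play_rows(targets=[0, 0, 0.6, 0, 0, 0, 1, 0, 0, 0, 0, 0, 0, 1])

```text
clock: 15.83
position: [0.5159, 0.0545, 0.2678]
tcp_rot: [-0.0, -0.001, 1.0, -0.0]
ft_force: [-0.2, -0.6, -0.1]
finger_gap: 0.0003
```

Call:
play_rows(targets=[0, 0, 0.6, 0, 0, 0, 1, 0, 0, 0, 0, 0, 0, 1, 0, 0, 0, 0, 0, 0, 1])

```text
clock: 16.08
position: [0.5159, 0.0545, 0.2671]
tcp_rot: [-0.0, -0.001, 1.0, -0.0]
ft_force: [0.3, -0.1, -0.4]
finger_gap: 0.0006
```

Call:
play_rows(targets=[0, 0, 0.3, 0, 0, 0, 1, 0, 0, 0, 0, 0, 0, 1, 0, 0, 0, 0, 0, 0, 1])

```text
clock: 16.33
position: [0.5159, 0.0545, 0.267]
tcp_rot: [-0.0, -0.001, 1.0, -0.0]
ft_force: [-1.2, -0.5, 5.8]
finger_gap: 0.0005
```

Call:
play_rows(targets=[0, -2, 0, 0, 0, 0, 1, 0, -4, 0, 0, 0, 0, 1, 0, -4, 0, 0, 0, 0, 1])

```text
clock: 16.58
position: [0.5162, 0.0451, 0.2672]
tcp_rot: [0.0, -0.001, 1.0, 0.0]
ft_force: [0.8, 4.4, 5.5]
finger_gap: 0.0005
```

Call:
play_rows(targets=[0, -4, 0, 0, 0, 0, 1, 0, -4, 0, 0, 0, 0, 1])

```text
clock: 16.75
position: [0.5161, 0.0366, 0.2671]
tcp_rot: [0.0, -0.001, 1.0, 0.0]
ft_force: [0.3, 2.1, 4.5]
finger_gap: 0.0007
```

Call:
play_rows(targets=[0, -4, 0, 0, 0, 0, 1, 0, -4, 0, 0, 0, 0, 1])

```text
clock: 16.92
position: [0.516, 0.0284, 0.2669]
tcp_rot: [-0.0, -0.001, 1.0, 0.0]
ft_force: [-0.0, 5.4, 7.4]
finger_gap: 0.0007
```

Call:
play_rows(targets=[0, -4, 0, 0, 0, 0, 1, 0, -4, 0, 0, 0, 0, 1])

```text
clock: 17.08
position: [0.5161, 0.0204, 0.267]
tcp_rot: [-0.0, -0.001, 1.0, 0.0]
ft_force: [1.0, 5.3, 7.7]
finger_gap: 0.0003
```

Call:
play_rows(targets=[0, -4, 0, 0, 0, 0, 1, 0, -4, 0, 0, 0, 0, 1])

```text
clock: 17.25
position: [0.5161, 0.0124, 0.267]
tcp_rot: [0.0, -0.001, 1.0, 0.0]
ft_force: [0.8, 4.8, 5.2]
finger_gap: 0.0004
```

Call:
play_rows(targets=[0, -4, 0, 0, 0, 0, 1, 0, -4, 0, 0, 0, 0, 1, 0, -4, 0, 0, 0, 0, 1])

```text
clock: 17.5
position: [0.5161, 0.0004, 0.267]
tcp_rot: [-0.0, -0.001, 1.0, 0.0]
ft_force: [-0.0, 5.5, 6.4]
finger_gap: 0.0004
```

Call:
play_rows(targets=[0, -4, 0, 0, 0, 0, 1, 0, -4, 0, 0, 0, 0, 1])

```text
clock: 17.67
position: [0.5161, -0.0076, 0.267]
tcp_rot: [-0.0, -0.001, 1.0, 0.0]
ft_force: [-0.2, 5.1, 5.9]
finger_gap: 0.0003
```

Call:
play_rows(targets=[0, -4, 0, 0, 0, 0, 1, 0, -4, 0, 0, 0, 0, 1])

```text
clock: 17.83
position: [0.5161, -0.0156, 0.267]
tcp_rot: [-0.0, -0.001, 1.0, 0.0]
ft_force: [0.0, 3.9, 6.6]
finger_gap: 0.0004
```

Call:
play_rows(targets=[0, -4, 0, 0, 0, 0, 1, 0, -4, 0, 0, 0, 0, 1, 0, -4, 0, 0, 0, 0, 1])

```text
clock: 18.08
position: [0.5161, -0.0276, 0.267]
tcp_rot: [-0.0, -0.001, 1.0, 0.0]
ft_force: [0.5, 5.6, 6.8]
finger_gap: 0.0005
```

Call:
play_rows(targets=[0, -4, 0, 0, 0, 0, 1, 0, -4, 0, 0, 0, 0, 1, 0, -4, 0, 0, 0, 0, 1])

```text
clock: 18.33
position: [0.5161, -0.0396, 0.267]
tcp_rot: [-0.0, -0.001, 1.0, 0.0]
ft_force: [1.4, 4.8, 7.3]
finger_gap: 0.0003
```

Call:
play_rows(targets=[0, -4, 0, 0, 0, 0, 1, 0, -4, 0, 0, 0, 0, 1, 0, -4, 0, 0, 0, 0, 1])

```text
clock: 18.58
position: [0.5161, -0.0516, 0.2669]
tcp_rot: [-0.0, -0.001, 1.0, 0.0]
ft_force: [-0.6, 4.5, 6.6]
finger_gap: 0.0004
```

Felt continuously from the new cake (y=+0.054), over the middle one, to the end cake (y=-0.052). Contact was 4.5–7.7 N the whole way at constant height, so nothing is proud. Lifting off now and going for the green lid.

Call:
play_rows(targets=[0, 0, -10, 0, 0, 0, 1, 0, 0, -30, 0, 0, 0, 1, 0, 0, -30, 0, 0, 0, 0.5, 0, 0, -10, 0, 0, 0, 0, 0, 0, 0, 0, 0, 0, -0.5])

```text
clock: 19.0
position: [0.5165, -0.0518, 0.3497]
tcp_rot: [0.002, -0.001, 1.0, -0.0]
ft_force: [0.2, -0.4, -0.6]
finger_gap: 0.0169
```

```bash
python3 - <<'E'
from h import *
plan(cur(),down(.537,-.268,.34,-.0653),15)
E
```

```text
row x15 [-12.3, -10.6, 0.7, 0.0, 0.0, 6.3] shift 16.3 turn 6.3
 path [[0.529, -0.062, 0.349], [0.558, -0.101, 0.347], [0.573, -0.147, 0.345], [0.572, -0.196, 0.343], [0.555, -0.242, 0.341]] end [0.536, -0.268, 0.339]  err mm [-0.0, 0.7, -0.6] deg [0.2, 0.03, -0.67]
```

Call:
play_rows(targets=[-12.3, -10.6, 0.7, 0, 0, 6.3, -1, -12.3, -10.6, 0.7, 0, 0, 6.3, -1, -12.3, -10.6, 0.7, 0, 0, 6.3, -1, -12.3, -10.6, 0.7, 0, 0, 6.3, -1, -12.3, -10.6, 0.7, 0, 0, 6.3, -1, -12.3, -10.6, 0.7, 0, 0, 6.3, -1, -12.3, -10.6, 0.7, 0, 0, 6.3, -1, -12.3, -10.6, 0.7, 0, 0, 6.3, -1, -12.3, -10.6, 0.7, 0, 0, 6.3, -1, -12.3, -10.6, 0.7, 0, 0, 6.3, -1])

```text
clock: 19.83
position: [0.5712, -0.1964, 0.3387]
tcp_rot: [-0.001, 0.524, 0.852, -0.001]
ft_force: [0.7, -0.6, -0.4]
finger_gap: 0.0836
```

Call:
play_rows(targets=[-12.3, -10.6, 0.7, 0, 0, 6.3, -1, -12.3, -10.6, 0.7, 0, 0, 6.3, -1, -12.3, -10.6, 0.7, 0, 0, 6.3, -1, -12.3, -10.6, 0.7, 0, 0, 6.3, -1, -12.3, -10.6, 0.7, 0, 0, 6.3, -1, 0, 0, 0, 0, 0, 0, -1, 0, 0, 0, 0, 0, 0, -1, 0, 0, 0, 0, 0, 0, -1])

```text
clock: 20.5
position: [0.5363, -0.2669, 0.3358]
tcp_rot: [-0.001, 0.733, 0.681, -0.0]
ft_force: [0.6, 0.4, -0.3]
finger_gap: 0.0939
```

```bash
python3 - <<'E'
from h import *
from plant import eyes,readout
import json
c=eyes.calibration("wrist"); im=eyes.get_image("wrist"); cv2.imwrite("pics/w9.png",im); 
s=readout.observe(); print(s["joints"].round(2),s["finger_gap"],cur().round(4))
c["T"]=c["T"].tolist(); json.dump(c,open("w9.json","w"))
X,Y=.062,.1
P=np.array([[X,Y,.008],[X,-Y,.008],[-X,Y,.008],[-X,-Y,.008],[.04,.08775,.008],[-.04,-.08775,.008],[.008,.04,.038],[.008,-.04,.038],[-.008,-.04,.038],[-.008,.04,.038]])
print(proj(c,P@R.from_euler('z',-.0653).as_matrix().T+[.5371,-.2677,0]).round(0).tolist())
E
```

```text
[ 0.09  0.47  0.42  1.76 -0.23  0.96  0.53] 0.09403179821276333 [[ 7.330e-02  9.973e-01 -1.100e-03  5.364e-01]
 [ 9.973e-01 -7.330e-02  1.000e-04 -2.668e-01]
 [ 0.000e+00 -1.100e-03 -1.000e+00  3.359e-01]
 [ 0.000e+00  0.000e+00  0.000e+00  1.000e+00]]
[[354.0, 93.0], [345.0, 289.0], [218.0, 95.0], [230.0, 289.0], [329.0, 108.0], [250.0, 279.0], [296.0, 164.0], [296.0, 248.0], [279.0, 249.0], [277.0, 164.0]]
```

View pics/w9.png

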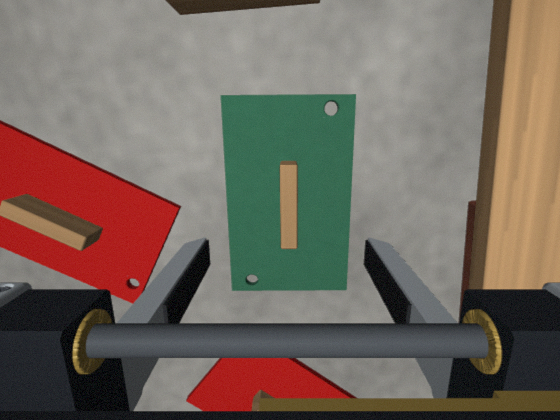

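The green lid sits squarely between the fingers: corners (221,95), (356,94), (348,290), (232,290), holes (331,108) and (252,279), handle top (280–297, 162–248). It is about 2 px right of the prediction, so I'll refine.

```bash
python3 - <<'E'
import cv2
a=cv2.imread("pics/w9.png")
cv2.imwrite("pics/w9a.png",cv2.resize(a[85:300,210:365],None,fx=5,fy=2.75,interpolation=cv2.INTER_CUBIC))
E
```

```text
(no output)
```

View pics/w9a.png

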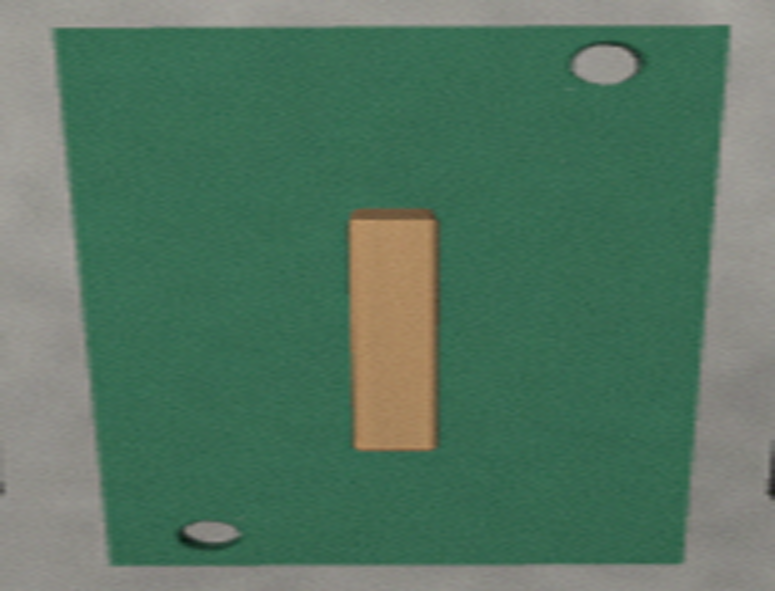

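```bash
cat > fit9.py <<'E'
from h import *
import json, fit as F
print('---')
cw=json.load(open("w9.json"))
def cr(p,o,kx,ky): p=np.array(p,float); return np.c_[(p[:,0]+.5)/kx-.5+o[0],(p[:,1]+.5)/ky-.5+o[1]]
X,Y=.062,.1
P=[[-X,Y,.008],[X,Y,.008],[X,-Y,.008],[-X,-Y,.008],[.04,.08775,.008],[-.04,-.08775,.008],[-.008,.04,.038],[.008,.04,.038],[.008,-.04,.038],[-.008,-.04,.038]]
uv=cr([[54,29],[730,26],[683,563],[110,565],[606,62],[211,532],[349,219],[437,219],[437,449],[354,449]],(210,85),5,2.75)
x=F.fit("lid",[(cw,P,uv)],[.537,-.267,-.065],F.pl(0))
F.fit("lid z",[(cw,P,uv)],[.537,-.267,-.065,0],lambda x:(R.from_euler('z',x[2]).as_matrix(),np.array([x[0],x[1],x[3]])))
T=cur(); print(T[:3,3])
T=plan(T,down(x[0],x[1],.25,x[2]),4); plan(T,down(x[0],x[1],.212,x[2]),3)
E
python3 fit9.py | sed -n '/---/,$p'
```

```text
---
lid [ 0.5387 -0.268  -0.0659] rms px 0.47
[[-0.1, -0.5], [-0.3, -0.4], [-0.2, -0.5], [0.2, -0.6], [0.2, 0.7], [-0.1, 1.1], [-0.2, -0.3], [0.4, -0.4], [0.2, 0.7], [-0.1, 0.8]]
lid z [ 5.387e-01 -2.681e-01 -6.600e-02 -5.000e-04] rms px 0.46
[[0.0, -0.4], [-0.4, -0.3], [-0.3, -0.7], [0.3, -0.8], [0.1, 0.8], [-0.1, 0.9], [-0.2, -0.2], [0.4, -0.4], [0.2, 0.6], [-0.1, 0.7]]
[ 0.53642162 -0.26675416  0.33592693]
row x4 [-0.3, 0.6, 21.5, -0.0, -0.0, -0.1] shift 21.5 turn 0.1
 path [[0.537, -0.267, 0.314], [0.538, -0.267, 0.293], [0.538, -0.268, 0.271], [0.539, -0.268, 0.25]] end [0.539, -0.268, 0.25]  err mm [0.1, 0.1, -0.1] deg [-0.06, -0.0, -0.03]
row x3 [0.0, 0.0, 12.6, -0.0, -0.0, -0.0] shift 12.6 turn 0.0
 path [[0.539, -0.268, 0.237], [0.539, -0.268, 0.225], [0.539, -0.268, 0.212]] end [0.539, -0.268, 0.212]  err mm [0.1, 0.1, 0.1] deg [-0.06, -0.0, -0.03]
```

Call:
play_rows(targets=[-0.3, 0.6, 21.5, 0, 0, -0.1, -1, -0.3, 0.6, 21.5, 0, 0, -0.1, -1, -0.3, 0.6, 21.5, 0, 0, -0.1, -1, -0.3, 0.6, 21.5, 0, 0, -0.1, -1, 0, 0, 14, 0, 0, 0, -1, 0, 0, 13, 0, 0, 0, -1, 0, 0, 11, 0, 0, 0, -1, 0, 0, 0, 0, 0, 0, -0.5, 0, 0, 0, 0, 0, 0, 0, 0, 0, 0, 0, 0, 0, 0.5], newtons=30)

```text
clock: 21.38
position: [0.5385, -0.2692, 0.2132]
tcp_rot: [0.0, 0.731, 0.682, -0.0]
ft_force: [0.4, -0.5, 0.5]
finger_gap: 0.0776
```

Call:
play_rows(targets=[0, 0, 0, 0, 0, 0, 1, 0, 0, 0, 0, 0, 0, 1, 0, 0, 0, 0, 0, 0, 1, 0, 0, 0, 0, 0, 0, 1, 0, 0, 0, 0, 0, 0, 1, 0, 0, 0, 0, 0, 0, 1, 0, 0, 0, 0, 0, 0, 1])

```text
clock: 21.97
position: [0.5382, -0.269, 0.2124]
tcp_rot: [-0.0, 0.731, 0.682, -0.0]
ft_force: [-0.1, 1.2, -0.7]
finger_gap: 0.031
```

Call:
play_rows(targets=[0, 0, 0, 0, 0, 0, 1, 0, 0, 0, 0, 0, 0, 1, 0, 0, 0, 0, 0, 0, 1, 0, 0, 0, 0, 0, 0, 1, 0, 0, 0, 0, 0, 0, 1], newtons=45)

```text
clock: 22.38
position: [0.5382, -0.269, 0.2123]
tcp_rot: [-0.0, 0.731, 0.682, -0.0]
ft_force: [-1.1, -0.4, 0.2]
finger_gap: 0.0155
```

Call:
play_rows(targets=[0, 0, -5, 0, 0, 0, 1, 0, 0, -12, 0, 0, 0, 1, 0, 0, -20, 0, 0, 0, 1, 0, 0, -30, 0, 0, 0, 1, 0, 0, -30, 0, 0, 0, 1, 0, 0, -30, 0, 0, 0, 1, 0, 0, -13, 0, 0, 0, 1, 0, 0, 0, 0, 0, 0, 1])

```text
clock: 23.05
position: [0.5387, -0.2693, 0.3558]
tcp_rot: [0.002, 0.731, 0.682, 0.001]
ft_force: [0.9, -0.5, -4.6]
finger_gap: 0.0157
```

```bash
python3 - <<'E'
from h import *
from plant import eyes,readout
import json
c=eyes.calibration("wrist"); im=eyes.get_image("wrist"); cv2.imwrite("pics/w10.png",im); 
s=readout.observe(); print(s["finger_gap"],s["ft_force"],s["wrist_torque"]); T=cur();print(T.round(4))
c["T"]=c["T"].tolist(); json.dump(c,open("w10.json","w"))
plan(T,down(.5168,.0025,.352,.0042),14)
E
```

```text
0.015590520777864577 [-0.86672747  0.34498916 -3.4021596 ] [-0.0659801   0.10751304  0.01203908]
[[ 6.930e-02  9.976e-01  1.600e-03  5.384e-01]
 [ 9.976e-01 -6.930e-02 -8.000e-04 -2.689e-01]
 [-7.000e-04  1.700e-03 -1.000e+00  3.533e-01]
 [ 0.000e+00  0.000e+00  0.000e+00  1.000e+00]]
row x14 [19.3, -2.2, 0.1, 0.0, 0.0, -0.3] shift 19.4 turn 0.3
 path [[0.538, -0.25, 0.353], [0.534, -0.191, 0.353], [0.53, -0.133, 0.353], [0.525, -0.075, 0.352], [0.519, -0.017, 0.352]] end [0.517, 0.002, 0.352]  err mm [0.4, -0.3, -0.3] deg [0.09, 0.05, -0.01]
```

View pics/w10.png

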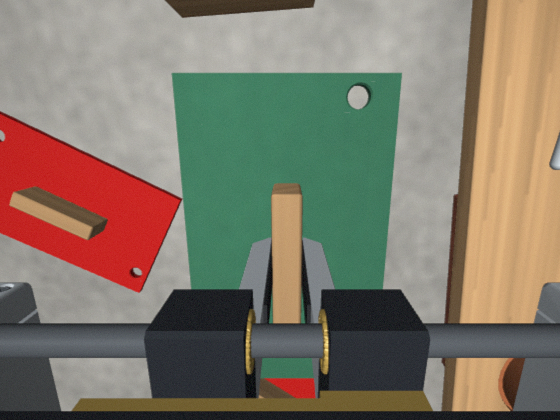

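The lid hangs level in the gripper: front corners (173,73) and (401,73), hole at (358,97). I'll zoom to work out its pose in the tool.

```bash
python3 - <<'E'
import cv2
a=cv2.imread("pics/w10.png")
cv2.imwrite("pics/w10a.png",cv2.resize(a[60:205,165:415],None,fx=3.2,fy=4,interpolation=cv2.INTER_CUBIC))
E
```

```text
(no output)
```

View pics/w10a.png

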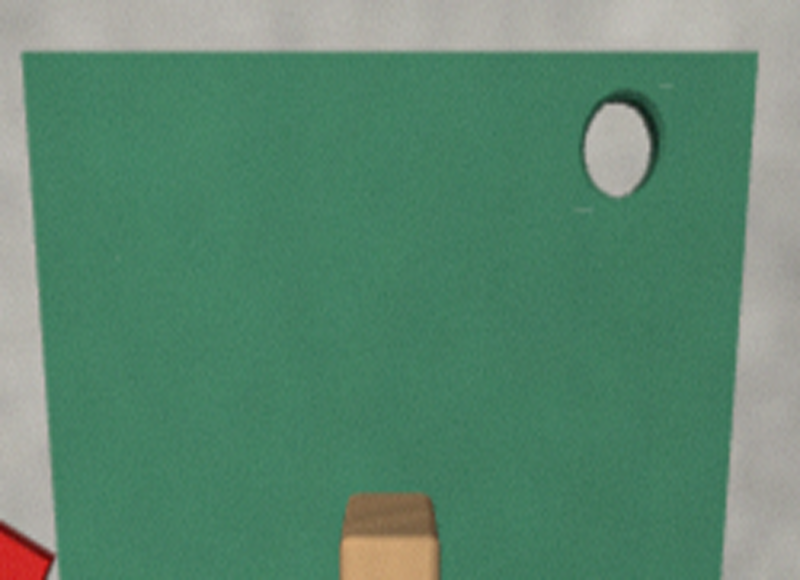

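Call:
play_rows(targets=[10, -1.1, 0, 0, 0, -0.3, 1, 19.3, -2.2, 0.1, 0, 0, -0.3, 1, 19.3, -2.2, 0.1, 0, 0, -0.3, 1, 19.3, -2.2, 0.1, 0, 0, -0.3, 1, 19.3, -2.2, 0.1, 0, 0, -0.3, 1, 19.3, -2.2, 0.1, 0, 0, -0.3, 1, 19.3, -2.2, 0.1, 0, 0, -0.3, 1, 19.3, -2.2, 0.1, 0, 0, -0.3, 1, 19.3, -2.2, 0.1, 0, 0, -0.3, 1, 19.3, -2.2, 0.1, 0, 0, -0.3, 1])

```text
clock: 23.93
position: [0.5249, -0.0827, 0.3495]
tcp_rot: [-0.001, 0.713, 0.701, -0.001]
ft_force: [0.7, -1.0, -3.2]
finger_gap: 0.016
```

Call:
play_rows(targets=[19.3, -2.2, 0.1, 0, 0, -0.3, 1, 19.3, -2.2, 0.1, 0, 0, -0.3, 1, 19.3, -2.2, 0.1, 0, 0, -0.3, 1, 19.3, -2.2, 0.1, 0, 0, -0.3, 1, 10, -1.1, 0, 0, 0, 0, 1, 0, 0, 0, 0, 0, 0, 1, 0, 0, 0, 0, 0, 0, 1, 0, 0, 0, 0, 0, 0, 1])

```text
clock: 24.6
position: [0.5163, 0.0019, 0.3505]
tcp_rot: [-0.0, 0.706, 0.708, -0.001]
ft_force: [-0.3, -1.0, -4.1]
finger_gap: 0.0154
```

```bash
cat > fit10.py <<'E'
from h import *
import json, fit as F
from plant import eyes
print('---')
cw=json.load(open("w10.json"))
def cr(p,o,kx,ky): p=np.array(p,float); return np.c_[(p[:,0]+.5)/kx-.5+o[0],(p[:,1]+.5)/ky-.5+o[1]]
X,Y=.062,.1
P=np.array([[-X,Y,.008],[X,Y,.008],[.04,.08775,.008],[-.008,.04,.038],[.008,.04,.038]])
uv=cr([[22,52],[758,52],[620.5,143.5],[341,537],[440,537]],(165,60),3.2,4)
f=lambda x:(R.from_euler('z',x[2]).as_matrix(),np.array([x[0],x[1],x[3]]))
x=F.fit("lid",[(cw,P,uv)],[.538,-.267,-.069,.14],f)
g=lambda x:(R.from_euler('zyx',[x[2],x[4],x[5]]).as_matrix(),np.array([x[0],x[1],x[3]]))
F.fit("lid tilt",[(cw,P,uv)],[.538,-.267,-.069,.14,0,0],g)
T=np.array([[.0693,.9976,0,.5384],[.9976,-.0693,0,-.2689],[0,0,-1,.3533],[0,0,0,1]])
D=np.linalg.inv(T)@mk(*f(x)); print("lid in tool mm",(D[:3,3]*1000).round(1), "yaw diff",x[2]+.0693)
im=eyes.get_image("wrist"); cv2.imwrite("pics/w11.png",im); print(cur().round(4))
for n in ("scene","top"): cv2.imwrite(f"pics/{n}11.png",eyes.get_image(n))
a=cv2.imread("pics/scene11.png"); cv2.imwrite("pics/s11c.png",cv2.resize(a[130:260,250:390],None,fx=5,fy=4.5,interpolation=cv2.INTER_CUBIC))
E
python3 fit10.py | sed -n '/---/,$p'
```

```text
---
lid [ 0.5408 -0.2687 -0.0673  0.1445] rms px 0.48
[[-0.3, 0.0], [-0.4, -0.2], [0.6, 1.0], [-0.4, -0.2], [0.7, -0.3]]
lid tilt [ 0.5409 -0.2681 -0.067   0.1405 -0.0059  0.0346] rms px 0.36
[[0.2, -0.2], [-0.5, -0.6], [0.3, 0.6], [-0.3, 0.1], [0.3, 0.1]]
lid in tool mm [  0.4   2.4 208.8] yaw diff 0.001975241595085303
[[-2.400e-03  1.000e+00 -1.000e-03  5.164e-01]
 [ 1.000e+00  2.400e-03 -8.000e-04  1.800e-03]
 [-8.000e-04 -1.000e-03 -1.000e+00  3.506e-01]
 [ 0.000e+00  0.000e+00  0.000e+00  1.000e+00]]
```

View pics/w11.png

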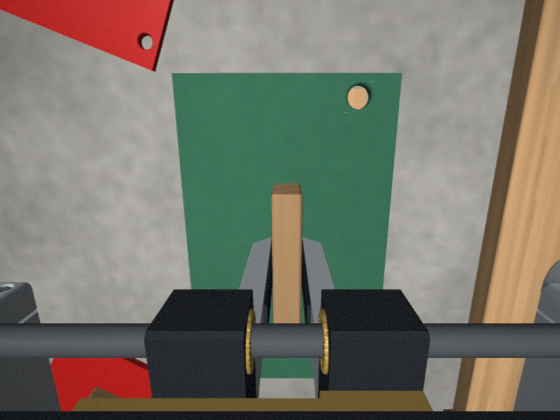

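View pics/s11c.png

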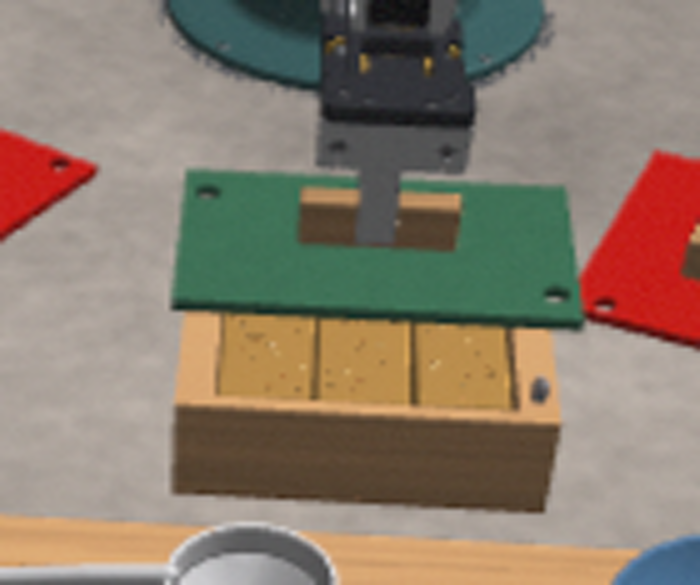

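```bash
python3 - <<'E'
from h import *
import json
from plant import eyes,readout
TT={"w5":([[-1,-.0023,.0006,.5167],[-.0023,1,-.0002,.0548],[-.0006,-.0002,-1,.3210],[0,0,0,1]]),
"w10":([[.0693,.9976,.0016,.5384],[.9976,-.0693,-.0008,-.2689],[-.0007,.0017,-1,.3533],[0,0,0,1]])}
for k,T in TT.items():
    c=json.load(open(k+".json")); D=np.linalg.inv(np.array(T))@np.array(c["T"]); print(k,"cam in tool",(D[:3,3]*1000).round(1),D[:3,:3].round(4).tolist())
c=eyes.calibration("wrist"); D=np.linalg.inv(cur())@c["T"]; print("now",(D[:3,3]*1000).round(1),D[:3,:3].round(4).tolist())
c=json.load(open("w10.json")); T=np.array(TT["w10"])
for p in [(.04,0,.174),(.1,0,.204),(.1,-.062,.204),(.1,.062,.204)]: print(p,proj(c,(T@np.r_[p,1])[:3]).round(1))
c=json.load(open("w5.json")); T=np.array(TT["w5"])
for p in [(.05,0,.176),(.05,-.025,.176),(.05,.025,.176),(.05,0,.236)]: print(p,proj(c,(T@np.r_[p,1])[:3]).round(1))
E
```

```text
w5 cam in tool [76.4 -0.7 18.4] [[0.0008, -0.964, -0.2658], [1.0, 0.0011, -0.0007], [0.0009, -0.2658, 0.964]]
w10 cam in tool [76.3  1.5 15.9] [[0.0005, -0.9635, -0.2676], [1.0, -0.0003, 0.003], [-0.003, -0.2676, 0.9635]]
now [76.6  1.  18.3] [[0.0007, -0.9638, -0.2668], [1.0, 0.0006, 0.0003], [-0.0001, -0.2668, 0.9638]]
(0.04, 0, 0.174) [[282.8 193.2]]
(0.1, 0, 0.204) [[283.   74.4]]
(0.1, -0.062, 0.204) [[170.   74.3]]
(0.1, 0.062, 0.204) [[395.7  74.5]]
(0.05, 0, 0.176) [[288.3 174.7]]
(0.05, -0.025, 0.176) [[238.2 174.7]]
(0.05, 0.025, 0.176) [[338.3 174.8]]
(0.05, 0, 0.236) [[287.9 160.1]]
```

```bash
python3 - <<'E' | sed -n '/---/,$p'
from h import *
import json, fit as F
print('---')
cal=json.load(open("w10.json"))
U,_,V=np.linalg.svd(np.array([[.0007,-.9639,-.2665],[1,.0007,0],[.0001,-.2665,.9639]])); Dn=mk(U@V,[.07735,0,.01835])
cal["T"]=Dn   # work in tool frame
def cr(p,o,kx,ky): p=np.array(p,float); return np.c_[(p[:,0]+.5)/kx-.5+o[0],(p[:,1]+.5)/ky-.5+o[1]]
X,Y=.062,.1
P=np.array([[-X,Y,.008],[X,Y,.008],[.04,.08775,.008],[-.008,.04,.038],[.008,.04,.038]])
uv=cr([[22,52],[758,52],[620.5,143.5],[341,537],[440,537]],(165,60),3.2,4)
B=np.array([[0,1,0],[1,0,0],[0,0,-1.]])  # lid axes in tool: lid x->tool y, lid y->tool x, z->-z
f=lambda x:(R.from_euler('z',x[2]).as_matrix()@B,np.array([x[0],x[1],x[3]]))
F.fit("lid in tool",[(cal,P,uv)],[0,0,0,.212],f)
F.fit("lid in tool z fixed",[(cal,P,uv)],[0,0,0],lambda x:f([x[0],x[1],x[2],.2115]))
# box in tool from w5
cal=json.load(open("w5.json"));cal["T"]=Dn
uv=np.r_[cr([[45,75],[192,122],[284,577]],(70,120),4.8,3.5),cr([[620,106],[474,171]],(230,120),5,5)]
X,Y=.0615,.098
P=[[-X,-Y,.07],[-.0525,-.0775,.07],[.0525,-.0775,.07],[-X,Y,.07],[-.0525,.0775,.07]]
B2=np.array([[-1,0,0],[0,1,0],[0,0,-1.]])
f2=lambda x:(R.from_euler('z',x[2]).as_matrix()@B2,np.array([x[0],x[1],x[3]]))
x=F.fit("box in tool w5",[(cal,P,uv)],[0,0,0,.321],f2)
T=mk(np.array([[-1,-.0023,.0006],[-.0023,1,-.0002],[-.0006,-.0002,-1]]),[.5167,.0548,.3210])
M=T@mk(*f2(x)); print("box world(reported)",M[:3,3].round(4),"yaw",np.arctan2(M[1,0],M[0,0]).round(4))
E
```

```text
---
lid in tool [ 1.800e-03  1.000e-04 -2.800e-03  2.111e-01] rms px 0.48
[[-0.2, 0.2], [-0.2, -0.3], [0.6, 0.9], [-0.7, -0.2], [0.4, -0.3]]
lid in tool z fixed [ 0.0018  0.0001 -0.0028] rms px 0.5
[[0.1, 0.3], [-0.4, -0.2], [0.5, 1.0], [-0.7, -0.4], [0.4, -0.5]]
box in tool w5 [ 0.001  -0.0502 -0.0017  0.32  ] rms px 0.22
[[0.0, 0.2], [-0.0, -0.6], [0.2, 0.3], [-0.1, 0.2], [-0.0, -0.1]]
box world(reported) [0.516  0.0045 0.001 ] yaw 0.004
```

Call:
play_rows(targets=[0.5, -0.3, 15, 0, 0, 0, 1, 0.4, -0.2, 18, 0, 0, 0, 1, 0, 0, 12, 0, 0, 0, 1, 0, 0, 0, 0, 0, 0, 1, 0, 0, 0, 0, 0, 0, 1, 0, 0, 0, 0, 0, 0, 1])

```text
clock: 25.25
position: [0.5162, 0.0033, 0.3067]
tcp_rot: [0.0, 0.706, 0.708, -0.0]
ft_force: [0.4, 0.5, -2.4]
finger_gap: 0.0159
```

```bash
python3 - <<'E'
from h import *
from plant import eyes,readout
print(cur().round(4))
im=eyes.get_image("wrist"); print(cur()[:3,3].round(4))
cv2.imwrite("pics/w12.png",cv2.resize(im[55:135,300:420],None,fx=6,fy=6,interpolation=cv2.INTER_CUBIC))
im=eyes.get_image("scene"); cv2.imwrite("pics/s12.png",cv2.resize(im[150:260,260:380],None,fx=5,fy=5,interpolation=cv2.INTER_CUBIC))
E
```

```text
[[-3.200e-03  1.000e+00  2.000e-04  5.162e-01]
 [ 1.000e+00  3.200e-03 -3.000e-04  3.300e-03]
 [-3.000e-04  2.000e-04 -1.000e+00  3.067e-01]
 [ 0.000e+00  0.000e+00  0.000e+00  1.000e+00]]
[0.5162 0.0034 0.3069]
```

View pics/w12.png

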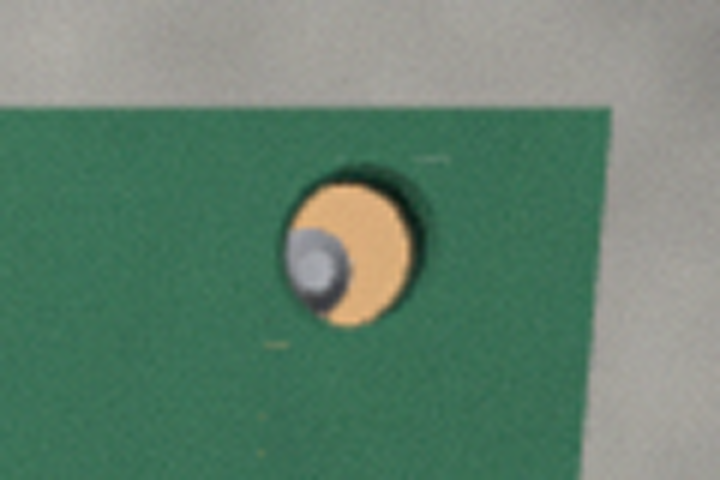

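View pics/s12.png

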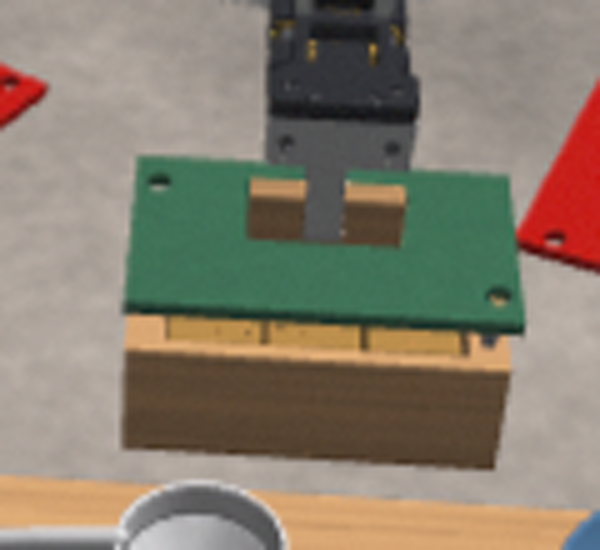

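```bash
python3 - <<'E'
from h import *
from plant import eyes
c=eyes.calibration("wrist")
U,_,V=np.linalg.svd(np.array([[.0007,-.9639,-.2665],[1,.0007,0],[.0001,-.2665,.9639]])); Dn=mk(U@V,[.07735,0,.01835])
f=210/np.tan(np.radians(c["fovy"])/2)
def at(uv,z):
    d=Dn[:3,:3]@np.array([(uv[0]-c["cx"])/f,(uv[1]-c["cy"])/f,1]); return Dn[:3,3]+d*(z-Dn[2,3])/d[2]
k=lambda p:((p[0]+.5)/6-.5+300,(p[1]+.5)/6-.5+55)
print("tip in tool",at(k((317,268)),.3068-.085).round(4))
print("tip alt",at(k((317,268)),.3068-.084).round(4))
print("hole bottom (visible ellipse: left 285?, right 412, bottom 327)")
print("hole top in tool",at(k((353,248)),.2112-.008).round(4))
print("hole bottom right/bottom edges",at(k((412,255)),.2112).round(4),at(k((350,327)),.2032).round(4),at(k((345,182)),.2112).round(4),at(k((283,250)),.2032).round(4))
a=-.0028; print("hole model",.0018+.08775*np.cos(a)-.04*np.sin(a),.0001+.08775*np.sin(a)+.04)
E
```

```text
tip in tool [0.0893 0.0398 0.2218]
tip alt [0.0893 0.04   0.2228]
hole bottom (visible ellipse: left 285?, right 412, bottom 327)
hole top in tool [0.0899 0.0394 0.2032]
hole bottom right/bottom edges [0.0898 0.0468 0.2112] [0.083  0.0395 0.2032] [0.0964 0.04   0.2112] [0.0897 0.033  0.2032]
hole model 0.0896616558738781 0.03985430032104788
```

Through the hole the dowel tip shows at about (352,99). In tool coordinates the tip is (89.3, 39.8) mm and the hole centre (89.7, 39.9) mm, so they are aligned within 0.5 mm. Lowering.

Call:
play_rows(targets=[-0.3, 0, 3, 0, 0, 0.1, 1, 0, 0, 4, 0, 0, 0, 1, 0, 0, 3, 0, 0, 0, 1, 0, 0, 3, 0, 0, 0, 1, 0, 0, 0, 0, 0, 0, 1])

```text
clock: 25.77
position: [0.5157, 0.0034, 0.2923]
tcp_rot: [-0.0, 0.706, 0.708, -0.001]
ft_force: [0.1, -0.9, -3.3]
finger_gap: 0.0158
```

Call:
play_rows(targets=[0, 0, 3, 0, 0, 0, 1, 0, 0, 2, 0, 0, 0, 1, 0, 0, 0, 0, 0, 0, 1])

```text
clock: 26.02
position: [0.5158, 0.0033, 0.2875]
tcp_rot: [-0.0, 0.706, 0.708, -0.001]
ft_force: [-1.4, -0.1, -3.0]
finger_gap: 0.0156
```

Call:
play_rows(targets=[0, 0, 2, 0, 0, 0, 1, 0, 0, 2, 0, 0, 0, 1, 0, 0, 0, 0, 0, 0, 1])

```text
clock: 26.27
position: [0.5158, 0.0033, 0.2836]
tcp_rot: [-0.0, 0.706, 0.708, -0.0]
ft_force: [0.2, 0.4, -4.3]
finger_gap: 0.0155
```

Call:
play_rows(targets=[0, 0, 1, 0, 0, 0, 1, 0, 0, 0.7, 0, 0, 0, 1, 0, 0, 0, 0, 0, 0, 1])

```text
clock: 26.52
position: [0.5159, 0.0033, 0.2823]
tcp_rot: [-0.0, 0.706, 0.708, -0.0]
ft_force: [0.4, -0.1, -3.6]
finger_gap: 0.0156
```

Call:
play_rows(targets=[0, 0, 0.6, 0, 0, 0, 1, 0, 0, 0, 0, 0, 0, 1])

```text
clock: 26.68
position: [0.5159, 0.0033, 0.2823]
tcp_rot: [-0.0, 0.706, 0.708, -0.0]
ft_force: [-5.9, -0.1, 11.1]
finger_gap: 0.0158
```

Call:
play_rows(targets=[0, 0, 0.4, 0, 0, 0, 1, 0, 0, 0, 0, 0, 0, 1])

```text
clock: 26.85
position: [0.5159, 0.0032, 0.2823]
tcp_rot: [-0.0, 0.706, 0.708, -0.0]
ft_force: [-9.2, 0.8, 20.8]
finger_gap: 0.0156
```

Contact at z = 0.2823 puts the underside at 0.0700 (grasp on the table was at 0.2123), which is exactly the rim. Easing off, then opening.

Call:
play_rows(targets=[0, 0, -0.8, 0, 0, 0, 1, 0, 0, 0, 0, 0, 0, 0.6, 0, 0, 0, 0, 0, 0, 0.3, 0, 0, 0, 0, 0, 0, 0, 0, 0, 0, 0, 0, 0, -0.2, 0, 0, 0, 0, 0, 0, -0.2, 0, 0, 0, 0, 0, 0, -0.2])

```text
clock: 27.43
position: [0.5159, 0.0033, 0.282]
tcp_rot: [-0.0, 0.706, 0.708, -0.0]
ft_force: [-0.5, 0.4, -0.3]
finger_gap: 0.0487
```

```bash
python3 - <<'E'
from h import *
from plant import eyes,readout
s=readout.observe(); print(s["finger_gap"],s["ft_force"],s["position"])
cv2.imwrite("pics/w13.png",eyes.get_image("wrist"))
im=eyes.get_image("scene"); cv2.imwrite("pics/s13.png",cv2.resize(im[150:260,260:380],None,fx=5,fy=5,interpolation=cv2.INTER_CUBIC))
E
```

```text
0.048709035462972367 [-0.48454448  0.42875998 -0.30355678] [0.51593047 0.00332563 0.28204634]
```

View pics/s13.png

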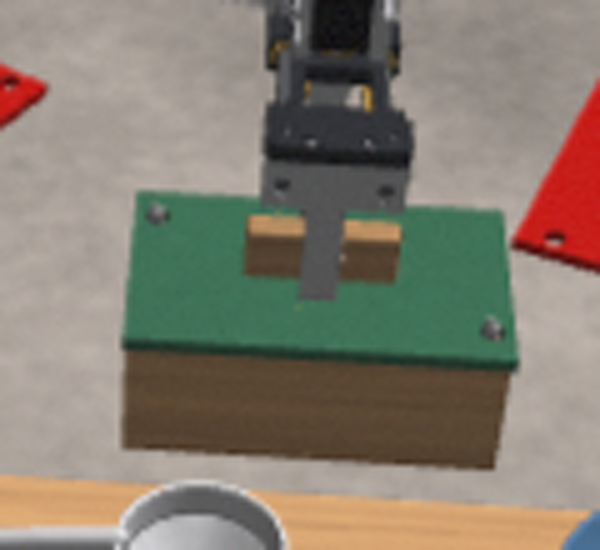

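View pics/w13.png

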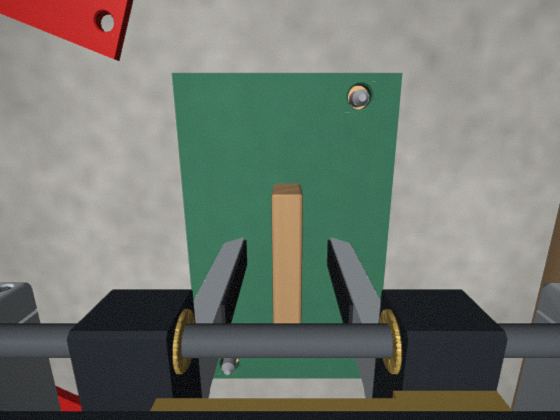

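The lid lies flat on the rim with both dowels through its holes, at (157,213) and (493,328) in the scene crop. The fingers are clear of the handle, so I retreat upward.

Call:
play_rows(targets=[0, 0, -10, 0, 0, 0, -0.3, 0, 0, -25, 0, 0, 0, -0.3, 0, 0, -35, 0, 0, 0, -0.3, 0, 0, -35, 0, 0, 0, -0.3, 0, 0, -20, 0, 0, 0, -0.3, 0, 0, 0, 0, 0, 0, -0.3, 0, 0, 0, 0, 0, 0, -0.3, 0, 0, 0, 0, 0, 0, -0.3])

```text
clock: 28.2
position: [0.5157, 0.0034, 0.4068]
tcp_rot: [-0.0, 0.706, 0.708, -0.0]
ft_force: [0.5, 0.3, -0.2]
finger_gap: 0.0609
```

```bash
python3 - <<'E'
from h import *
from plant import eyes,readout
s=readout.observe(); print(s["clock"],s["finger_gap"],s["ft_force"],s["position"])
im=eyes.get_image("scene"); cv2.imwrite("pics/s14.png",im); cv2.imwrite("pics/s14c.png",cv2.resize(im[150:260,260:380],None,fx=5,fy=5,interpolation=cv2.INTER_CUBIC))
E
```

```text
28.2 0.06089756033805728 [ 0.45253004  0.26401054 -0.23892023] [0.51568204 0.00337104 0.40683072]
```

View pics/s14.png

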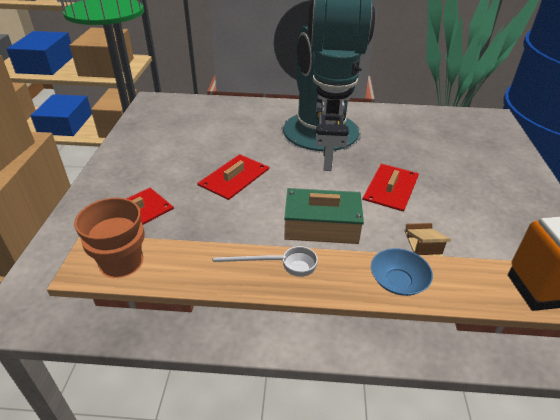

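View pics/s14c.png

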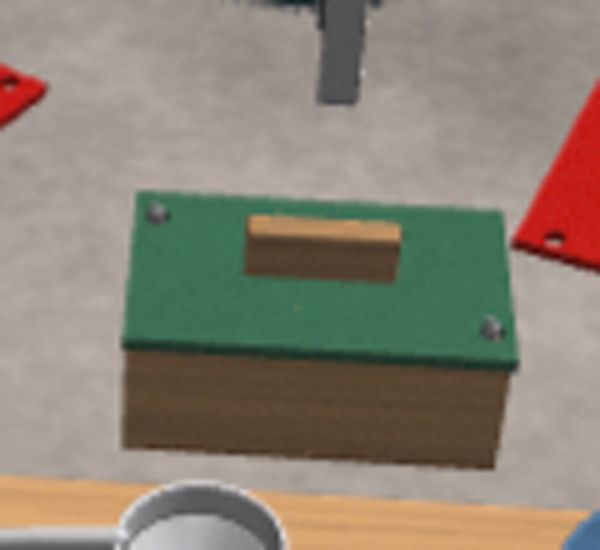

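The gripper is clear and the lid is fully seated. Dish and ladle are where they were: (401,270) and (300,261). Handing in.

```bash
python3 -c "
from plant import order
print(order.hand_in())"
```

```text
the job is handed in; nothing more can be done
None
```

The job is done and was handed in at about 28 s, with the lid seated and the gripper clear; the hand-in gives no verdict.

- **Cakes:** I placed the loose cake in the empty bay and pressed all three cakes in turn. They stopped hard at the same height, tops at 0.0677–0.0678 m against 0.0675 m expected, under 17–26 N.
- **Feel:** I slid the fingertips from the new cake, over the middle one, to the end one. Every reading showed contact, at 4.5–7.7 N and constant height, so none stands above the rim.
- **Lid:** The green lid went over both dowels without catching. It met the rim with its underside at about 0.070 m. After release and retreat it lies flat, with both dowel tips visible through the holes.
- **Left alone:** The dish and ladle are at the same pixels as at the start, and the wrist force read about zero at the end.

One check disagreed: the wrist camera's calibration was about 1 mm off the reported tool position. I corrected for this before fitting the lid.

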